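# Bake the LED modules flat under the guarded hot plate

## Task

Lift the red-framed guard cover of the hot plate station gently all the way back onto its open stop, then layer every round green LED module on the bench into one neatly centred, flat, right-way-up stack on the round plate, and only after the last module put the brass weight squarely on top of them. Then lower the cover gently until it rests fully shut and press the green start button all the way down once the cover is shut. Leave the other things on the bench where they are.

Things in the scene. Friction and masses are not known exactly. Their poses are not given: they have to be found in the camera images.
- station: the hot plate station, fixed on the bench: aluminium base 250 (x) x 170 (y) mm, its top 40 mm up, with a grey wing (65 mm wide, 50 mm high) on its -y side near the front for the start button. Origin on the bench below the plate centre; x points from the operator towards the hinge, y left, z up. Two hinge posts (26 x 14 mm, to 138 mm high) stand at x = +99, y = +-88 mm
- plate_top (a point): centre of the top face of the dark round plate, 90 mm in diameter and 6 mm proud of the base, surrounded by a flat red ring (only paint); top face 46 mm above the bench. Same axes as the station
- cover (a joint): angle of the guard cover about its hinge, rad: 0 = shut, resting level on its stop; 1.75 = fully open, leaning a little back beyond upright on its open stop. It starts shut or ajar (0 to 0.35). A friction hinge holds it wherever it is let go; moving it takes about 2 to 5 N at the handle bar
- cover_hinge (a point): middle of the hinge axis, 128 mm above the bench, 95 mm behind the plate centre (station +x); axis along station y; axes as the station. The cover is a clear sheet in a red frame 156 mm wide that reaches 159 mm forward of the hinge; shut, its underside is 114 mm above the bench at the frame, 126 mm at the sheet
- cover_handle (a point): middle of the cover's black round handle bar, 14 mm thick, 104 mm long, parallel to the hinge; at hinge + (-200 cos a, 0, +200 sin a) mm in station axes for cover angle a. Arms (10 mm wide) 47 mm either side of its middle join it to the red frame, whose edge is 41 mm from the bar; it can be pinched from above across its thickness and turns between the fingers
- start (a joint): travel of the green start button, m: 0 = up, 0.006 = fully down; sprung, about 5 N
- start_top (a point): centre of the top of the green start button (28 mm across), pressed straight down; beside the cover at the front of the station's grey wing, at station x = -102, y = -120 mm, 72 mm above the bench when up
- board1: a round green LED module: flat disc 60 mm in diameter, 12 mm thick, about 70 g, white LED squares and a yellow spot on its upper face, a silver band at its foot. Origin at the centre of its underside, z up through the face. Two to four of the five modules are on the bench; the others are absent
- board2: a round green LED module: flat disc 60 mm in diameter, 12 mm thick, about 70 g, white LED squares and a yellow spot on its upper face, a silver band at its foot. Origin at the centre of its underside, z up through the face. Two to four of the five modules are on the bench; the others are absent
- board3: a round green LED module: flat disc 60 mm in diameter, 12 mm thick, about 70 g, white LED squares and a yellow spot on its upper face, a silver band at its foot. Origin at the centre of its underside, z up through the face. Two to four of the five modules are on the bench; the others are absent
- board4: a round green LED module: flat disc 60 mm in diameter, 12 mm thick, about 70 g, white LED squares and a yellow spot on its upper face, a silver band at its foot. Origin at the centre of its underside, z up through the face. Two to four of the five modules are on the bench; the others are absent
- board5: a round green LED module: flat disc 60 mm in diameter, 12 mm thick, about 70 g, white LED squares and a yellow spot on its upper face, a silver band at its foot. Origin at the centre of its underside, z up through the face. Two to four of the five modules are on the bench; the others are absent
- weight: brass weight: flat disc 60 mm in diameter, 18 mm thick, about 300 g, with a small dark spot on top. Origin at the centre of its underside, z up
- spool: blue solder spool, 54 mm across, 42 mm high; leave alone
- flux: small amber flux bottle, 38 mm across, 85 mm high; leave alone
- driver: screwdriver lying down; leave alone
- tape: roll of white tape lying flat, 72 mm across, 18 mm high; leave alone
- meter: yellow hand meter lying flat, 130 x 70 x 30 mm; leave alone
- brush: brush lying down; leave alone
- tray: red parts tray, 90 x 120 x 25 mm; leave alone
Not all that is in view belongs to the job. Of the things that look like the weight, the middle-sized one is meant.

How it is judged:
On the way, in this order (a step that is already met when the one before it is completed fails the run):
1. the cover is fully open on its stop (value of joint cover above 1.66 rad), for 0.3 s.
2. all modules lie in a centred stack on the plate (horizontal distance between each of board1, board2, board3, board4, board5 and plate_top below 0.01 m and z of board1 in the frame of plate_top between -0.004 and 0.07 m and angle between each of board1, board2, board3, board4, board5's own z axis and vertical below 0.12 rad and linear speed of each of board1, board2, board3, board4, board5 below 0.03 m/s and z of board2 in the frame of plate_top between -0.004 and 0.07 m and z of board3 in the frame of plate_top between -0.004 and 0.07 m and z of board4 in the frame of plate_top between -0.004 and 0.07 m and z of board5 in the frame of plate_top between -0.004 and 0.07 m), for 0.3 s.
3. the weight lies centred on top of the modules (all of step 2 and horizontal distance between weight and plate_top below 0.01 m and z of weight in the frame of plate_top between -0.004 and 0.07 m and angle between weight's own z axis and vertical below 0.12 rad and linear speed of weight below 0.03 m/s and z of weight in the frame of board1 above 0.006 m and z of weight in the frame of board2 above 0.006 m and z of weight in the frame of board3 above 0.006 m and z of weight in the frame of board4 above 0.006 m and z of weight in the frame of board5 above 0.006 m), for 0.3 s.
4. the cover is shut over the stack (all of step 3 and value of joint cover below 0.05 rad), for 0.3 s.
5. the start button is pressed with the cover shut (value of joint cover below 0.05 rad and value of joint start above 0.004 m), for 0.05 s.
At the end, for the whole second after the job is handed in: every module present and the weight lie flat (within 0.12 rad), right way up and at rest on the plate, each centre within 10 mm of the plate's centre, the weight above all modules; the cover is shut (under 0.05 rad) and the button is up again after having been pressed (all of step 4 and value of joint start below 0.003 m); the robot touches nothing.
It fails at once if the cover hits its closed stop hard (faster than 0.9 rad/s near it) (value of joint cover below 0.1 rad and velocity of joint cover below -0.9 rad/s).
It fails at once if the cover hits its open stop hard (faster than 0.9 rad/s near it) (value of joint cover above 1.65 rad and velocity of joint cover above 0.9 rad/s).
It fails at once if another thing on the bench is moved by more than 6 cm (distance of any of spool, flux, driver, tape, meter, brush, tray from where it was at the start of the episode above 0.06 m).
Of board1, board2, board3, board4, board5 only 2 to 4 are there at a start; the rules pass over those that are not, and their reading is None.
At some moment in a run one of board1, board2, board3, board4, board5 may be knocked a few centimetres aside while the robot is not near it.
Once in a run the grip may slacken for a moment while it holds something.
It also fails if it takes over 210 s, if anything falls off the work surface, if the arm or the gripper's body presses on something with over 40 N, if the wrist force passes 120 N, or if a joint passes its speed limit or range.

## Robot

A 6-joint arm with a two-finger parallel gripper is mounted at the origin on the work surface. World frame = base frame: x ahead of the robot, y to its left, z up, the work surface at z = 0. Lengths are in m, angles in rad, forces in N, time in s.
With the tool pointing down it reaches from about 0.3 to 0.775 m from the base axis. Payload 14.6 kg.
Tool frame: the origin (TCP) lies midway between the tips of the shut fingers; the grasp point (between the pads) lies 19 mm behind it; x points along the fingers, z is the direction in which the jaws open and shut, and the axes are right-handed (so a half turn about x gives the same grasp; the last joint's range is limited). The gripper opens to 94 mm and grips with 3 to 60 N. Pads are 16 mm wide; open, the fingers measure 119 mm over their backs; the gripper's body (75 mm by 177 mm) begins 78 mm behind the grasp point.
Start: joints at [-0.067, 0.3, 1.521, -0, 1.321, -0.067], TCP at [0.55, -0, 0.205] pointing down, gripper open.
Joint ranges: [-3.03, 3.03], [-0.79, 2.21], [0.23, 2.52], [-1.04, 4.18], [0, 3.07], [-2.55, 2.55]. Speed limits (rad/s): [2.22, 2.22, 2.57, 3.14, 3.14, 3.14].

## Interface

Orientations are given as a unit quaternion [x, y, z, w].
In Python, from bench import get_state, camera, job_done, spot_in, place_of gives the robot as it stands. The module is installed in compiled form; this text tells all that it offers.
- The arm moves only by the tool drive_tool, never from a script. Its argument "deltas" is a list of rows, each a list of 7 numbers: the turn, a rotation vector about the tool's x, y, z in rad, then the shift along the tool's x, y, z in mm, then the closure in counts, from 0 (fully open) to 255 (shut). A call has 1 to 12 rows; each row is the pose to reach, as a shift and turn from the pose commanded when the call began, along the tool's axes at that moment; what a row does not reach only later rows make up. A row lasts 1/8 s, in which the tool goes at most 62.5 mm and 10.7 degrees, less where a joint would pass 70% of its speed; a pose out of reach is approached as far as the arm can. A call with a gripper value outside its range is refused whole. The fingers move at their own pace and stop on an object; the grip force is fixed at half the most. Time passes only in rows, so rows that repeat a pose let the fingers close. It gives the time, the measured TCP pose, the force and the opening at its end, in the units of the state.
- get_state(): the state, without advancing time (a new reading comes with each control period).
- camera(name): name is "scene" or "side" or "wrist"; returns a dict with "color" (400x640x3 uint8, blue, green, red), "fx", "fy", "cx", "cy" (pixels), "cam_to_world" (4x4, takes a point from camera to world coordinates). Camera axes: x right, y up, looking along -z (the intrinsics and any distortion apply to the point x, -y, -z); pixel columns grow to the right and rows downward; lengths in m; the calibration is good to about 2 mm. A picture is of the moment at which its call begins. There is no depth.
- job_done(): hands the job in, once; it reports no verdict.
Trained networks look in a picture, given as the dict that the camera call returned (one of the last four; its "shot" number tells which), for a name from the list of things; names that differ only in an ending like _2 or _b are one class to them, and where a whole thing is asked for, a point or a joint stands for the part that bears it (a point fixed in the world has none). Each returns a list of dicts, best first, with "p" (0 to 1); they miss things now and then, are a little off and sometimes report something else, mostly with a low value. They report only what shows in the picture. A call takes as long as a camera call. They do not tell look-alikes from the thing itself.
- spot_in(picture, thing): "xyz" ([x, y, z] in m, in world coordinates, good to about 4 mm: the middle of the surface that is visible of it).
- place_of(picture, thing): "xyz" ([x, y, z] in m, in world coordinates, good to about 4 mm: a listed point, or the origin of a listed thing).
The state is a dict: "t": time; "joints": joint angles; "dq": joint speeds; "joint_torque": joint torques, N m; "ee_pos": TCP position; "ee_rot": TCP orientation; "wrist_force": force on the tool from outside, world axes, zero at the start; "torque": the same for the moment, N m; "grip_width": finger opening in m.
Only numpy, scipy, OpenCV 4.12 (cv2) and the standard library are available. Lean on these libraries where they do the work, as an engineer would, in place of code of your own. Each camera call takes 0.05 s, during which the arm holds its last target.

## Working session

There is one attempt and no reset: what is moved stays moved. The work goes in short steps, Python scripts to look and compute and a tool call to move; the robot and the scene stay as the last step left them, time stands still between calls to the robot, and variables do not carry over. Pictures are saved under pics/ and viewed, and the job is handed in when it is done.

Besides the shell and the picture viewer there is one more tool, called after "Request:" as name([rows], argument=value, ...), one row to a line, values as JSON. drive_tool: Moves the arm, as the interface text tells. Its arguments: {"type":"object","properties":{"deltas":{"type":"array"}},"required":["deltas"]}

```bash
mkdir -p pics
cat > h.py <<'E'
import numpy as np,cv2
from bench import *
def save(p,n): cv2.imwrite('pics/%s.png'%n,p['color'])
E
python3 - <<'E'
from h import *
s=get_state();print({k:np.round(v,3).tolist() for k,v in s.items()})
for n in ['scene','side','wrist']:
    p=camera(n);save(p,n+'0');print(n,p['shot'],np.round(p['cam_to_world'],3).tolist())
    if n=='wrist':continue
    for t in ['station','plate_top','cover_hinge','cover_handle','start_top','board1','weight','spool','flux','driver','tape','meter','brush','tray']:
        print(t,[(round(d['p'],2),np.round(d['xyz'],3).tolist()) for d in place_of(p,t) if d['p']>.2])
E
```

```text
{'t': 0.0, 'joints': [-0.067, 0.3, 1.522, -0.0, 1.321, -0.067], 'dq': [-0.001, -0.001, 0.0, -0.001, 0.001, 0.002], 'joint_torque': [-0.002, -53.181, -35.274, 0.071, 0.024, -0.0], 'ee_pos': [0.55, 0.0, 0.205], 'ee_rot': [0.0, 0.708, 0.0, 0.707], 'wrist_force': [0.106, 0.443, 0.276], 'torque': [0.074, 0.045, 0.001], 'grip_width': 0.094}
scene 1 [[-0.704, -0.582, 0.407, 1.057], [0.71, -0.574, 0.408, 0.559], [-0.004, 0.576, 0.818, 1.178], [0.0, 0.0, 0.0, 1.0]]
station [(0.88, [0.548, -0.055, 0.001])]
plate_top [(0.8, [0.548, -0.048, 0.048])]
cover_hinge [(0.84, [0.644, -0.067, 0.129])]
cover_handle [(0.55, [0.442, -0.034, 0.146])]
start_top [(0.44, [0.446, -0.034, 0.148])]
board1 [(0.7, [0.448, -0.326, -0.001]), (0.56, [0.448, 0.25, 0.003]), (0.48, [0.462, -0.452, -0.005])]
weight [(0.83, [0.475, 0.358, 0.002]), (0.63, [0.588, 0.292, 0.001])]
spool [(0.74, [0.315, 0.297, 0.0])]
flux [(0.75, [0.684, 0.377, -0.003])]
driver [(0.57, [0.711, 0.23, 0.002])]
tape [(0.73, [0.694, -0.228, 0.005])]
meter [(0.67, [0.31, -0.192, 0.0])]
brush [(0.72, [0.654, -0.428, -0.004])]
tray [(0.97, [0.596, 0.
[... 355 characters left out ...]
-0.032, 0.145])]
start_top [(0.49, [0.428, -0.15, 0.072])]
board1 [(0.76, [0.456, -0.325, 0.001]), (0.73, [0.446, 0.248, 0.004]), (0.71, [0.59, 0.502, 0.002]), (0.61, [0.467, -0.449, 0.002])]
weight [(0.66, [0.585, 0.293, -0.002]), (0.66, [0.477, 0.357, 0.0]), (0.45, [0.685, 0.376, -0.001])]
spool [(0.69, [0.319, 0.298, -0.001])]
flux [(0.61, [0.684, 0.375, 0.0])]
driver [(0.43, [0.711, 0.235, 0.001])]
tape [(0.7, [0.704, -0.232, 0.0])]
meter [(0.56, [0.311, -0.186, 0.001])]
brush [(0.81, [0.649, -0.433, 0.003]), (0.43, [0.447, 0.248, 0.006])]
tray [(0.91, [0.588, 0.499, 0.002])]
wrist 3 [[1.0, 0.0, 0.0, 0.551], [-0.0, 0.969, 0.245, 0.071], [-0.0, -0.245, 0.969, 0.385], [0.0, 0.0, 0.0, 1.0]]
```

View pics/scene0.png

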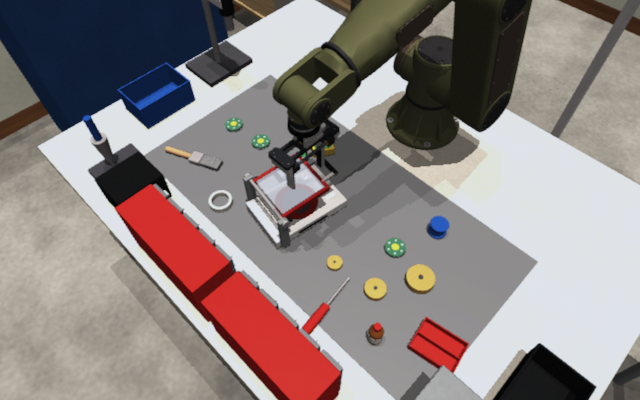

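View pics/side0.png

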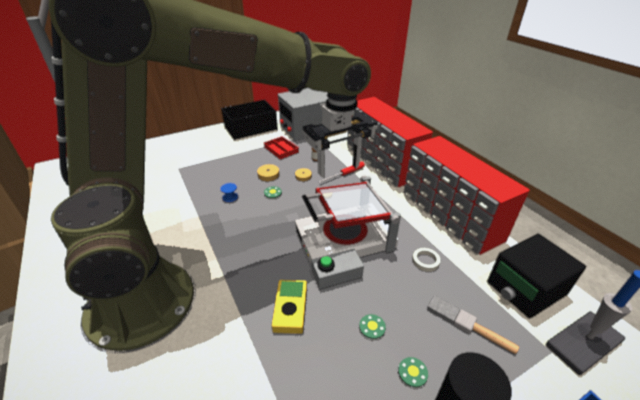

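View pics/wrist0.png

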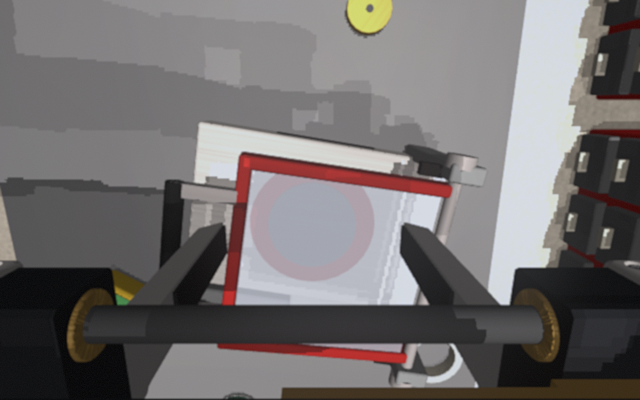

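Request:
drive_tool([
  [0.05, 0, 0, -4, -8, -30, 0],
  [0.1, 0, 0, -8, -18, -60, 0],
  [0.15, 0, 0, -10, -28, -90, 0],
  [0.18, 0, 0, -10, -33, -107, 0],
  [0.18, 0, 0, -10, -33, -107, 0],
  [0.18, 0, 0, -10, -33, -107, 0],
])

```text
t: 2.3
ee_pos: [0.4436, -0.0329, 0.2155]
ee_rot: [0.063, 0.704, -0.063, 0.704]
wrist_force: [-0.1, -0.3, -0.4]
grip_width: 0.0941
```

Run:
```python
from h import *
s=get_state();print({k:np.round(v,4).tolist() for k,v in s.items()})
for n in ['wrist','scene','side']:
    p=camera(n);save(p,n+'1')
    for t in ['plate_top','cover_hinge','cover_handle','start_top','cover','board1']:
        for f in (place_of,) + ((spot_in,) if t in('cover_handle','start_top') else ()):
            try: print(n,f.__name__,t,[(round(d['p'],2),np.round(d['xyz'],4).tolist()) for d in f(p,t) if d['p']>.2])
            except Exception as e: print(t,e)
    print(p['fx'],p['cx'],p['cy'],[k for k in p])
```

```text
{'t': 2.3, 'joints': [-0.1564, 0.0536, 1.7867, 0.0, 1.3009, 0.0229], 'dq': [0.0045, 0.0094, -0.002, -0.0006, 0.0004, -0.0006], 'joint_torque': [-0.2488, -39.0987, -34.729, 0.0641, 0.0311, 0.0069], 'ee_pos': [0.4436, -0.0329, 0.2155], 'ee_rot': [0.0633, 0.7042, -0.0633, 0.7044], 'wrist_force': [-0.1498, -0.2896, -0.4347], 'torque': [-0.0294, -0.0676, -0.0154], 'grip_width': 0.0941}
wrist call plate_top []
wrist call cover_hinge [(0.84, [0.6387, -0.0674, 0.1247])]
wrist call cover_handle [(0.97, [0.4438, -0.0313, 0.1419])]
wrist call cover_handle []
wrist call start_top [(0.93, [0.4291, -0.1547, 0.0745])]
wrist call start_top [(0.75, [0.4287, -0.1491, 0.0719]), (0.38, [0.5385, -0.0347, 0.1362])]
cover it knows: board, brush, cover_handle, cover_hinge, driver, flux, meter, plate_top, spool, start_top, station, tape, tray, weight
wrist call board1 [(0.61, [0.4492, -0.325, 0.0012])]
353.34076155023087 312.95747720734647 192.87976409616942 ['color', 'fx', 'fy', 'cx', 'cy', 'cam_to_world', 'shot']
scene call plate_top [(0.91, [0.549, -0.0474, 0.0486])]
scene call cover_hinge [(0.89, [0.6449
[... 778 characters left out ...]
66, [0.6444, -0.065, 0.126])]
side call cover_handle [(0.58, [0.4467, -0.0297, 0.1467]), (0.38, [0.6502, -0.4338, 0.0026]), (0.27, [0.6411, -0.0694, 0.1296])]
side call cover_handle [(0.7, [0.5472, -0.0611, 0.1366])]
side call start_top [(0.67, [0.7054, 0.2315, 0.0007]), (0.56, [0.428, -0.1508, 0.0724])]
side call start_top []
cover it knows: board, brush, cover_handle, cover_hinge, driver, flux, meter, plate_top, spool, start_top, station, tape, tray, weight
side call board1 [(0.91, [0.4644, -0.4491, 0.0031]), (0.88, [0.4553, -0.325, -0.0031]), (0.61, [0.4513, 0.2479, -0.0004])]
363.0426695242287 321.70693016079224 195.10247851966287 ['color', 'fx', 'fy', 'cx', 'cy', 'cam_to_world', 'shot']
```

View pics/wrist1.png

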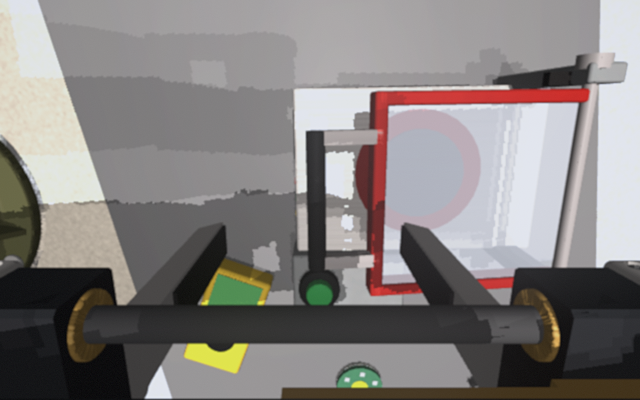

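View pics/side1.png

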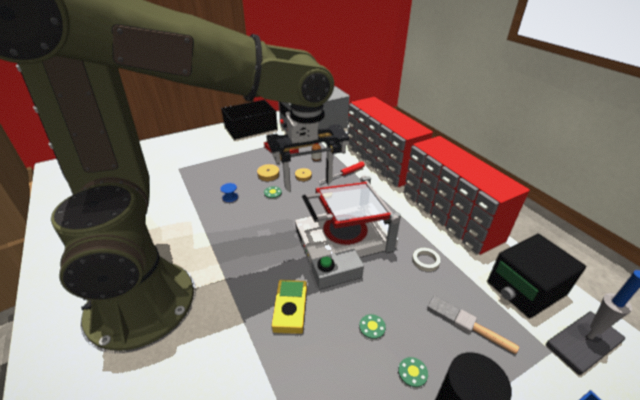

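Request:
drive_tool([
  [0, 0, 0, 0, 0, 2, 150],
  [0, 0, 0, 10, 0, 2, 150],
  [0, 0, 0, 20, 0, 2, 150],
  [0, 0, 0, 30, 0, 2, 150],
  [0, 0, 0, 45, 0, 2, 150],
  [0, 0, 0, 60, 0, 2, 150],
  [0, 0, 0, 75, 0, 2, 150],
  [0, 0, 0, 86, 0, 2, 150],
  [0, 0, 0, 86, 0, 2, 150],
])

```text
t: 4.62
ee_pos: [0.4447, -0.0333, 0.1287]
ee_rot: [0.064, 0.705, -0.064, 0.704]
wrist_force: [-0.6, 0.1, -0.2]
grip_width: 0.0389
```

Run:
```python
from h import *
for n in ['wrist']:
    p=camera(n);save(p,n+'2')
```

```text
(no output)
```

View pics/wrist2.png

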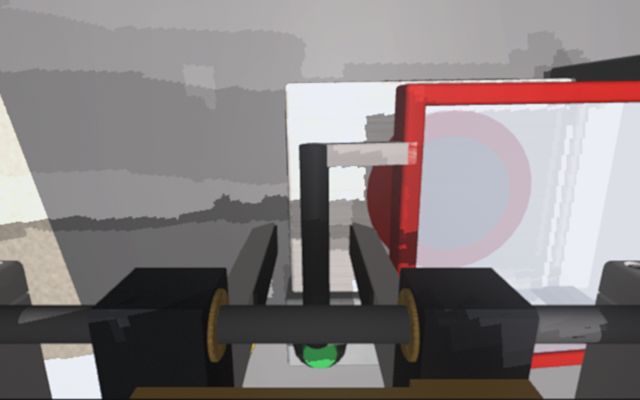

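The bar (column ~314) stands midway between the fingers. Close.

Request:
drive_tool([
  [0, 0, 0, 0, 0, 0, 190],
  [0, 0, 0, 0, 0, 0, 210],
  [0, 0, 0, 0, 0, 0, 225],
  [0, 0, 0, 0, 0, 0, 255],
  [0, 0, 0, 0, 0, 0, 255],
  [0, 0, 0, 0, 0, 0, 255],
])

```text
t: 5.42
ee_pos: [0.4458, -0.0335, 0.1298]
ee_rot: [0.063, 0.703, -0.064, 0.705]
wrist_force: [4.4, -0.6, -0.9]
grip_width: 0.013
```

Run:
```python
from h import *
for n in ['scene','side','wrist']:
    p=camera(n);save(p,n+'3')
    for t in ['cover_hinge','cover_handle']:
            print(n,t,[(round(d['p'],2),np.round(d['xyz'],4).tolist()) for d in place_of(p,t) if d['p']>.2])
s=get_state();print({k:np.round(v,4).tolist() for k,v in s.items()})
# arc plan
H=np.array([.6425,-.0655]);u=np.array([np.cos(.18),-np.sin(.18)])
g=np.array(s['ee_pos']);gp=g[2]+.019
z0=gp-.128;x0=(g[:2]-H)@u;print('grasp rel hinge',x0,z0,np.hypot(x0,z0),'lat',(g[:2]-H)@[u[1]*-1,u[0]])
```

```text
scene cover_hinge [(0.64, [0.5925, 0.5013, 0.0008]), (0.58, [0.6438, -0.0683, 0.1301])]
scene cover_handle [(0.75, [0.4426, -0.0343, 0.146])]
side cover_hinge [(0.95, [0.6451, -0.0645, 0.1276])]
side cover_handle [(0.65, [0.4445, -0.0288, 0.1432]), (0.39, [0.6426, -0.0655, 0.1269])]
wrist cover_hinge []
wrist cover_handle [(0.67, [0.445, -0.0318, 0.1411])]
{'t': 5.875, 'joints': [-0.157, 0.1537, 1.8892, -0.0, 1.0964, 0.023], 'dq': [-0.0017, 0.0, 0.0015, -0.001, 0.0014, -0.0017], 'joint_torque': [0.1009, -41.2665, -29.7454, 0.0911, 1.2905, 0.0738], 'ee_pos': [0.4457, -0.0335, 0.1298], 'ee_rot': [0.0635, 0.7035, -0.0636, 0.705], 'wrist_force': [4.5296, -0.3179, -1.1705], 'torque': [-0.1382, -0.9145, 0.0553], 'grip_width': 0.0125}
grasp rel hinge -0.19930194876636334 0.02083343005414398 0.20038787036617517 lat -0.003744232190586689
```

Run:
```python
import numpy as np
a0=.095
for a in list(np.arange(a0,1.76,.07))+[1.70,1.75]:
    print(round(a,3),'x',round(-200*(np.sin(a)-np.sin(a0)),1),'z',round(200*(np.cos(a0)-np.cos(a)),1))
```

```text
0.095 x -0.0 z 0.0
0.165 x -13.9 z 1.8
0.235 x -27.6 z 4.6
0.305 x -41.1 z 8.3
0.375 x -54.3 z 13.0
0.445 x -67.1 z 18.6
0.515 x -79.5 z 25.0
0.585 x -91.5 z 32.4
0.655 x -102.9 z 40.5
0.725 x -113.7 z 49.4
0.795 x -123.8 z 59.0
0.865 x -133.2 z 69.4
0.935 x -141.9 z 80.3
1.005 x -149.9 z 91.9
1.075 x -156.9 z 104.0
1.145 x -163.2 z 116.5
1.215 x -168.5 z 129.4
1.285 x -172.9 z 142.7
1.355 x -176.4 z 156.3
1.425 x -178.9 z 170.0
1.495 x -180.5 z 184.0
1.565 x -181.0 z 197.9
1.635 x -180.6 z 211.9
1.705 x -179.2 z 225.9
1.7 x -179.4 z 224.9
1.75 x -177.8 z 234.7
```

Request:
drive_tool([
  [0, 0, 0, -7, 0, 1, 255],
  [0, 0, 0, -14, 0, 2, 255],
  [0, 0, 0, -21, 0, 3, 255],
  [0, 0, 0, -27.5, 0, 4.5, 255],
  [0, 0, 0, -34, 0, 6, 255],
  [0, 0, 0, -41, 0, 8, 255],
  [0, 0, 0, -41, 0, 8, 255],
])

```text
t: 6.75
ee_pos: [0.4533, -0.0348, 0.1708]
ee_rot: [0.064, 0.704, -0.064, 0.705]
wrist_force: [4.6, -0.3, -0.8]
grip_width: 0.013
```

Run:
```python
from h import *
for n in ['side','wrist']:
    p=camera(n);save(p,n+'4')
    for t in ['cover_hinge','cover_handle']:
            print(n,t,[(round(d['p'],2),np.round(d['xyz'],4).tolist()) for d in place_of(p,t) if d['p']>.2])
```

```text
side cover_hinge [(0.61, [0.4507, 0.2458, 0.0029]), (0.58, [0.6446, -0.0681, 0.1253])]
side cover_handle [(0.55, [0.4508, -0.031, 0.1845])]
wrist cover_hinge [(0.63, [0.6392, -0.0651, 0.1232])]
wrist cover_handle [(0.59, [0.4511, -0.0317, 0.1815])]
```

View pics/side4.png

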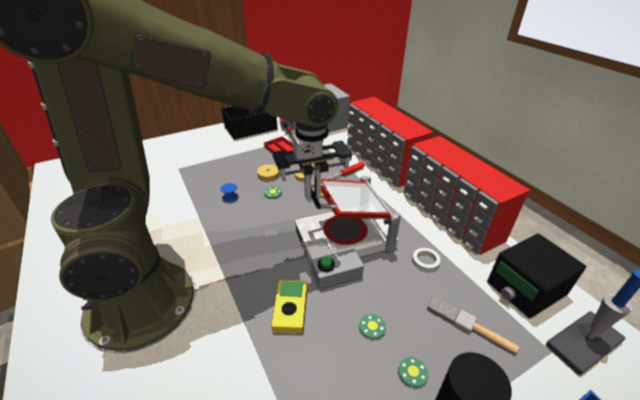

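The cover is rising with the handle (about 0.3 rad); continuing along the arc.

Request:
drive_tool([
  [0, 0, 0, -6.5, 0, 2.5, 255],
  [0, 0, 0, -13, 0, 5, 255],
  [0, 0, 0, -20, 0, 8, 255],
  [0, 0, 0, -26, 0, 10.5, 255],
  [0, 0, 0, -32, 0, 14, 255],
  [0, 0, 0, -38.5, 0, 17, 255],
  [0, 0, 0, -44.5, 0, 20.5, 255],
  [0, 0, 0, -50.5, 0, 24.5, 255],
  [0, 0, 0, -56, 0, 28, 255],
  [0, 0, 0, -62, 0, 32.5, 255],
  [0, 0, 0, -67.5, 0, 37, 255],
  [0, 0, 0, -72.5, 0, 41.5, 255],
])

```text
t: 8.55
ee_pos: [0.4911, -0.0412, 0.2442]
ee_rot: [0.064, 0.707, -0.063, 0.702]
wrist_force: [-30.2, 9.8, 18.7]
grip_width: 0.0133
```

Request:
drive_tool([
  [0, 0, 0, -5, 0, 4.5, 255],
  [0, 0, 0, -10, 0, 9.5, 255],
  [0, 0, 0, -15, 0, 14.5, 255],
  [0, 0, 0, -19.5, 0, 20, 255],
  [0, 0, 0, -24, 0, 25.5, 255],
  [0, 0, 0, -28, 0, 31, 255],
  [0, 0, 0, -32.5, 0, 37, 255],
  [0, 0, 0, -36, 0, 42.5, 255],
  [0, 0, 0, -39.5, 0, 48.5, 255],
  [0, 0, 0, -43, 0, 54.5, 255],
  [0, 0, 0, -46, 0, 60.5, 255],
  [0, 0, 0, -49.5, 0, 67, 255],
])

```text
t: 10.05
ee_pos: [0.5592, -0.053, 0.296]
ee_rot: [0.064, 0.704, -0.062, 0.705]
wrist_force: [-14.0, 10.5, 19.1]
grip_width: 0.0132
```

Request:
drive_tool([
  [0, 0, 0, -3, 0, -1, 255],
  [0, 0, 0, -3, 0, -1, 255],
  [0, 0, 0, -3, 0, -1, 255],
])

```text
t: 10.42
ee_pos: [0.5591, -0.053, 0.2962]
ee_rot: [0.064, 0.704, -0.063, 0.705]
wrist_force: [3.4, 9.1, -1.5]
grip_width: 0.0132
```

Run:
```python
from h import *
for n in ['side','scene','wrist']:
    p=camera(n);save(p,n+'5')
    for t in ['cover_hinge','cover_handle']:
            print(n,t,[(round(d['p'],2),np.round(d['xyz'],4).tolist()) for d in place_of(p,t) if d['p']>.2])
s=get_state();print({k:np.round(v,4).tolist() for k,v in s.items()})
H=np.array([.6425,-.0655]);u=np.array([np.cos(.18),-np.sin(.18)])
g=np.array(s['ee_pos']);gp=g[2]+.019
z0=gp-.128;x0=(g[:2]-H)@u;print('grasp rel hinge',x0,z0,np.hypot(x0,z0),np.arctan2(z0,-x0))
```

```text
side cover_hinge [(0.77, [0.6461, -0.0648, 0.1271])]
side cover_handle [(0.76, [0.5601, -0.0503, 0.3074]), (0.26, [0.4675, -0.4472, 0.0028])]
scene cover_hinge [(0.82, [0.643, -0.0727, 0.1245])]
scene cover_handle [(0.61, [0.5568, -0.0547, 0.3127])]
wrist cover_hinge [(0.81, [0.6414, -0.0655, 0.1228])]
wrist cover_handle [(0.79, [0.5585, -0.0454, 0.308])]
{'t': 10.875, 'joints': [-0.1605, 0.2746, 1.3451, 0.002, 1.5203, 0.0182], 'dq': [0.0002, -0.0013, -0.0002, 0.0008, 0.0, -0.0006], 'joint_torque': [-5.0306, -54.5803, -37.0117, -2.1881, 0.5023, 0.1557], 'ee_pos': [0.5592, -0.0529, 0.2962], 'ee_rot': [0.0638, 0.7037, -0.0625, 0.7049], 'wrist_force': [4.1147, 8.4551, -1.703], 'torque': [1.5278, -0.5986, 0.1952], 'grip_width': 0.0132}
grasp rel hinge -0.08424799585091942 0.18716583072598242 0.20525294881254116 1.1478385607333508
```

View pics/side5.png

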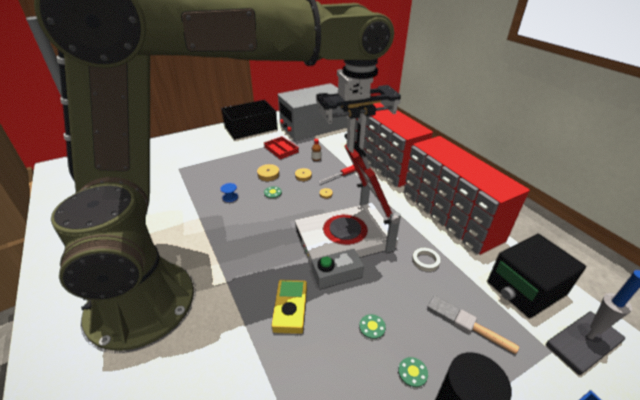

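View pics/wrist5.png

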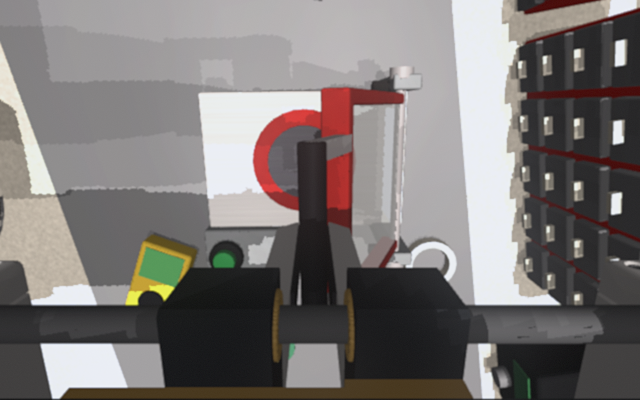

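Request:
drive_tool([
  [0, 0, 0, -3, 1, 6.5, 255],
  [0, 0, 0, -5.5, 1, 13, 255],
  [0, 0, 0, -7.5, 1, 19.5, 255],
  [0, 0, 0, -9.5, 1, 26, 255],
  [0, 0, 0, -11.5, 1.5, 33, 255],
  [0, 0, 0, -13, 1.5, 40, 255],
  [0, 0, 0, -14.5, 1.5, 47, 255],
  [0, 0, 0, -15.5, 1.5, 53.5, 255],
  [0, 0, 0, -16.5, 1.5, 60.5, 255],
  [0, 0, 0, -17, 1.5, 67.5, 255],
  [0, 0, 0, -17, 1.5, 67.5, 255],
])

```text
t: 12.25
ee_pos: [0.6259, -0.0648, 0.3141]
ee_rot: [0.063, 0.703, -0.064, 0.705]
wrist_force: [1.5, 1.5, 4.6]
grip_width: 0.0131
```

Request:
drive_tool([
  [0, 0, 0, -0.5, 0, 6, 255],
  [0, 0, 0, -0.5, 0, 12, 255],
  [0, 0, 0, -0.5, 0, 18, 255],
  [0, 0, 0, -0.5, 0, 24, 255],
  [0, 0, 0, 0, 0, 30, 255],
  [0, 0, 0, 0.5, 0, 35, 255],
  [0, 0, 0, 1, 0, 39, 255],
  [0, 0, 0, 1.5, 0, 43, 255],
  [0, 0, 0, 2, 0, 46, 255],
  [0, 0, 0, 2.5, 0, 49, 255],
  [0, 0, 0, 2.5, 0, 49, 255],
])

```text
t: 13.62
ee_pos: [0.6739, -0.073, 0.3108]
ee_rot: [0.064, 0.704, -0.063, 0.705]
wrist_force: [0.1, 3.8, 5.0]
grip_width: 0.0135
```

Run:
```python
from h import *
for n in ['side','scene','wrist']:
    p=camera(n);save(p,n+'6')
    for t in ['cover_hinge','cover_handle']:
            print(n,t,[(round(d['p'],2),np.round(d['xyz'],4).tolist()) for d in place_of(p,t) if d['p']>.2])
s=get_state()
H=np.array([.6425,-.0655]);u=np.array([np.cos(.18),-np.sin(.18)])
g=np.array(s['ee_pos']);gp=g[2]+.019
z0=gp-.128;x0=(g[:2]-H)@u;print(s['wrist_force'],'grasp rel hinge',x0,z0,np.hypot(x0,z0),np.arctan2(z0,-x0))
```

```text
side cover_hinge [(0.69, [0.6434, -0.0651, 0.1252])]
side cover_handle []
scene cover_hinge [(0.93, [0.6452, -0.0695, 0.1299]), (0.57, [0.4509, -0.3248, 0.001]), (0.24, [0.5937, 0.5028, -0.0015])]
scene cover_handle [(0.56, [0.6742, -0.0707, 0.3275])]
wrist cover_hinge [(0.77, [0.6393, -0.0665, 0.1244]), (0.37, [0.5514, -0.0506, 0.0041])]
wrist cover_handle [(0.87, [0.6767, -0.0689, 0.3222])]
[2.7453864  4.8346695  4.26635234] grasp rel hinge 0.03226797657128862 0.20173865268291014 0.2043029767240827 1.7294022521879873
```

View pics/side6.png

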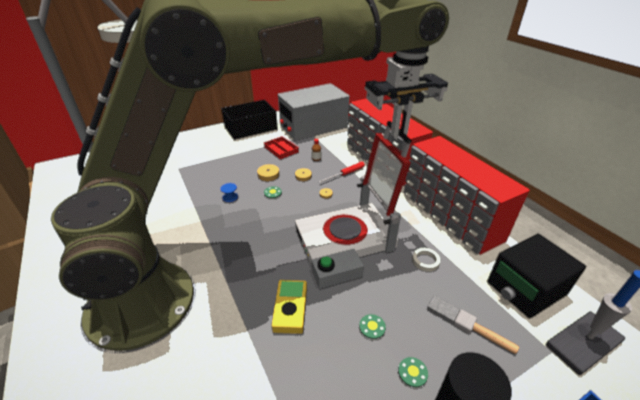

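Request:
drive_tool([
  [0, 0, 0, 0, 0, 1.5, 255],
  [0, 0, 0, 0.5, 0, 3, 255],
  [0, 0, 0, 0.5, 0, 4.5, 255],
  [0, 0, 0, 1, 0, 6, 255],
  [0, 0, 0, 1, 0, 6, 255],
  [0, 0, 0, 1, 0, 6, 255],
])

```text
t: 14.82
ee_pos: [0.6774, -0.0736, 0.31]
ee_rot: [0.064, 0.706, -0.063, 0.702]
wrist_force: [-24.5, 9.4, 8.6]
grip_width: 0.0133
```

Request:
drive_tool([
  [0, 0, 0, 0, -1, -4, 255],
  [0, 0, 0, 0, -1, -4, 230],
  [0, 0, 0, 0, -1, -4, 180],
  [0, 0, 0, 0, -1, -4, 150],
  [0, 0, 0, 0, -1, -4, 150],
  [0, 0, 0, -15, -1, -4, 150],
  [0, 0, 0, -35, -1, -4, 150],
  [0, 0, 0, -55, -1, -4, 150],
  [0, 0, 0, -65, 0, -20, 100],
  [0, 0, 0, -65, 0, -45, 50],
  [0, 0, 0, -65, 0, -75, 0],
  [0, 0, 0, -65, 0, -110, 0],
])

```text
t: 16.32
ee_pos: [0.5703, -0.0548, 0.3749]
ee_rot: [0.064, 0.704, -0.064, 0.705]
wrist_force: [-0.4, 0.7, 0.4]
grip_width: 0.0756
```

Run:
```python
from h import *
for n in ['side','scene']:
    p=camera(n);save(p,n+'7')
    for t in ['plate_top','cover_handle','board1','weight']:
            print(n,t,[(round(d['p'],2),np.round(d['xyz'],4).tolist()) for d in place_of(p,t) if d['p']>.2])
print(get_state()['joints'])
```

```text
side plate_top [(0.78, [0.5498, -0.0504, 0.0441])]
side cover_handle [(0.87, [0.6774, -0.0704, 0.3229]), (0.5, [0.4328, -0.1501, 0.0731])]
side board1 [(0.77, [0.4659, -0.4478, 0.0029]), (0.77, [0.4489, 0.2481, 0.0009]), (0.71, [0.6838, 0.3776, 0.0004]), (0.61, [0.4553, -0.3237, -0.0018])]
side weight [(0.59, [0.4769, 0.3566, -0.0007]), (0.58, [0.6048, 0.1568, -0.0004]), (0.54, [0.5876, 0.2913, -0.0018])]
scene plate_top [(0.73, [0.5479, -0.0486, 0.0489]), (0.58, [0.4295, -0.1498, 0.0758])]
scene cover_handle [(0.8, [0.6767, -0.0724, 0.3287]), (0.31, [0.4638, -0.4531, -0.0017])]
scene board1 [(0.69, [0.4631, -0.4526, -0.0057]), (0.69, [0.4481, 0.2479, 0.001]), (0.57, [0.4499, -0.3267, -0.0013]), (0.22, [0.695, -0.2287, 0.0042])]
scene weight [(0.75, [0.6058, 0.1569, 0.0021]), (0.74, [0.446, 0.2492, 0.0032]), (0.72, [0.5868, 0.2924, -0.0005]), (0.45, [0.3121, -0.1933, 0.0011]), (0.34, [0.3117, 0.2968, 0.0019])]
[-1.59592144e-01  2.97194073e-01  1.14377032e+00 -3.21072686e-05
  1.70130744e+00  2.05457898e-02]
```

View pics/side7.png

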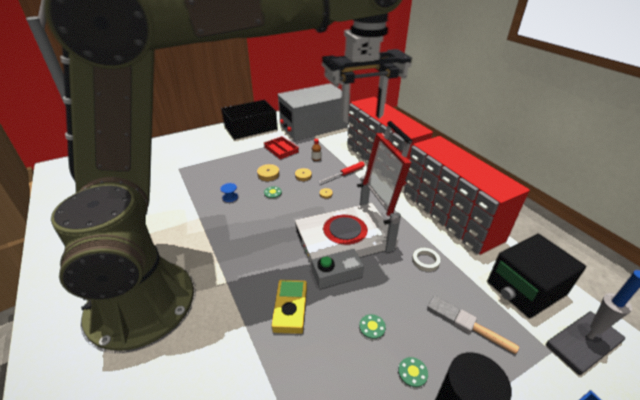

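View pics/scene7.png

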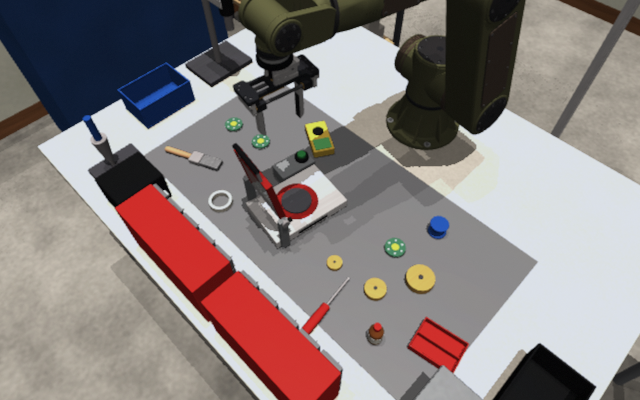

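Request:
drive_tool([
  [-0.17, 0, 0, 0, 2, -22, 0],
  [-0.34, 0, 0, 0, 2, -22, 0],
  [-0.51, 0, 0, 0, 2, -22, 0],
  [-0.68, 0, 0, 0, 2, -22, 0],
  [-0.85, 0, 0, 0, 2, -22, 0],
  [-1.02, 0, 0, 20, 2, -22, 0],
  [-1.19, 0, 0, 45, 2, -22, 0],
  [-1.36, 0, 0, 70, 2, -22, 0],
  [-1.5, 0, 0, 95, 2, -22, 0],
  [-1.57, 0, 0, 115, 2, -22, 0],
  [-1.57, 0, 0, 125, 2, -22, 0],
  [-1.57, 0, 0, 125, 2, -22, 0],
])

```text
t: 18.32
ee_pos: [0.5499, -0.0489, 0.2487]
ee_rot: [-0.452, 0.544, 0.453, 0.543]
wrist_force: [0.4, 0.4, 0.4]
grip_width: 0.0942
```

Run:
```python
from h import *
p=camera('wrist');save(p,'wrist8')
for t in ['plate_top','cover_handle','board1','weight','start_top']:
            print(t,[(round(d['p'],2),np.round(d['xyz'],4).tolist()) for d in place_of(p,t) if d['p']>.2])
print(get_state()['joints'],np.round(p['cam_to_world'],4))
```

```text
plate_top [(0.94, [0.5438, -0.0495, 0.0451])]
cover_handle []
board1 [(0.85, [0.4494, -0.3254, 0.0031]), (0.77, [0.448, 0.2486, 0.0016])]
weight [(0.68, [0.5861, 0.2927, -0.0026]), (0.56, [0.6029, 0.1607, 0.0005])]
start_top [(0.97, [0.429, -0.1537, 0.0736])]
[-1.55040570e-01  2.74292732e-01  1.45121842e+00  9.14712537e-06
  1.41516020e+00 -1.54468053e+00] [[ 1.815e-01 -9.535e-01 -2.404e-01  4.811e-01]
 [ 9.834e-01  1.761e-01  4.420e-02 -3.640e-02]
 [ 2.000e-04 -2.444e-01  9.697e-01  4.282e-01]
 [ 0.000e+00  0.000e+00  0.000e+00  1.000e+00]]
```

View pics/wrist8.png

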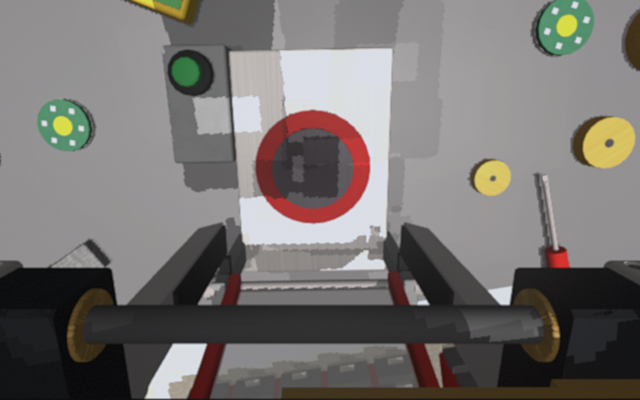

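```bash
cat >> h.py <<'E'
def ray(p,uv,z):
    uv=np.atleast_2d(np.array(uv,float));M=p['cam_to_world']
    d=np.c_[(uv[:,0]-p['cx'])/p['fx'],-(uv[:,1]-p['cy'])/p['fy'],-np.ones(len(uv))]@M[:3,:3].T
    o=M[:3,3];return o+d*((z-o[2])/d[:,2])[:,None]
def circ(P):
    A=np.c_[2*P[:,:2],np.ones(len(P))];b=(P[:,:2]**2).sum(1);s=np.linalg.lstsq(A,b,rcond=None)[0]
    return s[:2],np.sqrt(s[2]+s[0]**2+s[1]**2)
def robc(P):
    m=np.ones(len(P),bool)
    for _ in range(6):
        c,r=circ(P[m]);e=np.abs(np.linalg.norm(P[:,:2]-c,axis=1)-r);m=e<max(.0015,2*np.median(e[m]))
    return c,r,m.mean()
def blobs(p,kind,amin=200):
    h=cv2.cvtColor(p['color'],cv2.COLOR_BGR2HSV)
    R={'red':[(0,120,80),(8,255,255)],'green':[(55,60,40),(95,255,255)],'brass':[(18,80,80),(32,255,255)]}[kind]
    m=cv2.inRange(h,*map(np.array,R))
    m=cv2.morphologyEx(m,cv2.MORPH_CLOSE,np.ones((3,3)))
    c,_=cv2.findContours(m,cv2.RETR_EXTERNAL,cv2.CHAIN_APPROX_NONE)
    return [k[:,0,:] for k in c if cv2.contourArea(k)>amin]
E
python3 - <<'E'
from h import *
p=camera('wrist')
for k,z in(('red',.04),('green',.012),('brass',.018)):
    for b in blobs(p,k):
        hull=cv2.convexHull(b.astype(np.int32))[:,0,:]
        P=ray(p,b,z);print(k,b.mean(0).round(),len(b),[np.round(x,4) for x in robc(P)])
E
```

```text
red [557. 259.] 72 [array([0.7096, 0.2177]), np.float64(0.0123), np.float64(0.5833)]
red [313. 166.] 319 [array([ 0.5494, -0.0497]), np.float64(0.0623), np.float64(1.0)]
green [ 64. 124.] 148 [array([ 0.4524, -0.3245]), np.float64(0.0295), np.float64(1.0)]
green [187.  71.] 89 [array([ 0.4212, -0.1692]), np.float64(0.0167), np.float64(1.0)]
green [564.  26.] 167 [array([0.4497, 0.2474]), np.float64(0.0296), np.float64(0.8563)]
brass [553. 332.] 115 [array([0.8316, 0.1764]), np.float64(0.056), np.float64(0.3826)]
brass [491. 177.] 102 [array([0.6027, 0.1561]), np.float64(0.0214), np.float64(1.0)]
brass [607. 142.] 147 [array([0.5856, 0.2909]), np.float64(0.0296), np.float64(1.0)]
brass [ 63. 124.] 48 [array([ 0.4525, -0.3219]), np.float64(0.0096), np.float64(1.0)]
brass [566.  25.] 54 [array([0.4502, 0.2448]), np.float64(0.0097), np.float64(1.0)]
brass [164.   6.] 135 [array([ 0.3444, -0.1695]), np.float64(0.0229), np.float64(0.7481)]
```

```bash
cat >> h.py <<'E'
from scipy.spatial.transform import Rotation as Rn
def go(*t):
    s=get_state();R=Rn.from_quat(s['ee_rot']).as_matrix()
    for q in t: print('->',q,'tool mm',np.round((R.T@(np.array(q)-s['ee_pos']))*1000,1))
    # tilt error: tool x vs down
    print('toolx',np.round(R[:,0],4),'z',np.round(R[:,2],4),'pos',np.round(s['ee_pos'],4),'w',round(s['grip_width'],4),'F',np.round(s['wrist_force'],1))
E
python3 - <<'E'
from h import *
go((.452,-.3245,.12),(.452,-.3245,.003))
E
```

```text
-> (0.452, -0.3245, 0.12) tool mm [ 129.4   46.9 -288.7]
-> (0.452, -0.3245, 0.003) tool mm [ 246.4   47.  -288.7]
toolx [ 7.e-04 -1.e-04 -1.e+00] z [0.1801 0.9837 0.    ] pos [ 0.55   -0.0489  0.2494] w 0.094 F [0.  0.3 0.3]
```

Request:
drive_tool([
  [0, 0, 0, 0, 6, -40, 0],
  [0, 0, 0, 0, 13, -80, 0],
  [0, 0, 0, 0, 20, -120, 0],
  [0, 0, 0, 0, 26, -160, 0],
  [0, 0, 0, 10, 33, -200, 0],
  [0, 0, 0, 40, 40, -240, 0],
  [0, 0, 0, 80, 44, -270, 0],
  [0, 0, 0, 115, 47, -285, 0],
  [0, 0, 0, 129, 47, -289, 0],
  [0, 0, 0, 129, 47, -289, 0],
])

```text
t: 19.92
ee_pos: [0.4519, -0.3245, 0.12]
ee_rot: [-0.453, 0.543, 0.453, 0.543]
wrist_force: [-0.2, 0.4, 0.6]
grip_width: 0.0939
```

```bash
cat >> h.py <<'E'
def look(n,zs={'green':.012,'brass':.018}):
    p=camera('wrist');save(p,n)
    for k,z in zs.items():
        for b in blobs(p,k):
            P=ray(p,b,z);c,r,f=robc(P)
            if .02<r<.045: print(k,b.mean(0).round(),np.round(c,4),round(r,4),round(f,2))
E
python3 - <<'E'
from h import *
look('w9');go((.452,-.3245,.003))
E
```

```text
green [168. 226.] [ 0.4653 -0.45  ] 0.0297 0.76
green [311. 190.] [ 0.4521 -0.3259] 0.0289 1.0
green [569. 130.] [ 0.4406 -0.1133] 0.02 0.7
green [509.  11.] [ 0.3382 -0.156 ] 0.0222 0.47
brass [ 75. 330.] [ 0.5534 -0.5312] 0.0394 0.38
brass [551. 328.] [ 0.619  -0.1703] 0.0429 0.43
-> (0.452, -0.3245, 0.003) tool mm [118.    0.4   0. ]
toolx [ 8.e-04 -6.e-04 -1.e+00] z [ 1.795e-01  9.838e-01 -4.000e-04] pos [ 0.4523 -0.3245  0.121 ] w 0.0942 F [-0.4 -0.1  0. ]
```

View pics/w9.png

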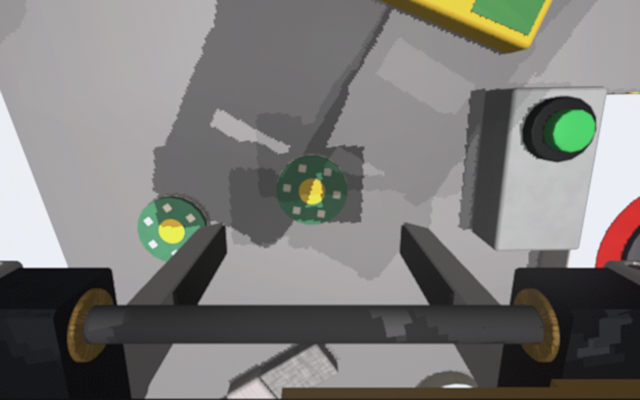

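Request:
drive_tool([
  [0, 0, 0, 30, 0, -1, 0],
  [0, 0, 0, 60, 0, -1, 0],
  [0, 0, 0, 90, 0, -1, 0],
  [0, 0, 0, 110, 0, -1, 0],
  [0, 0, 0, 117, 0, -1, 0],
  [0, 0, 0, 117, 0, -1, 0],
  [0, 0, 0, 117, 0, -1, 60],
  [0, 0, 0, 117, 0, -1, 80],
  [0, 0, 0, 117, 0, -1, 110],
  [0, 0, 0, 117, 0, -1, 140],
  [0, 0, 0, 117, 0, -1, 160],
  [0, 0, 0, 117, 0, -1, 160],
])

```text
t: 21.48
ee_pos: [0.4515, -0.3258, 0.0031]
ee_rot: [-0.453, 0.543, 0.453, 0.543]
wrist_force: [-0.2, 0.6, 3.8]
grip_width: 0.0591
```

Request:
drive_tool([
  [0, 0, 0, 0, 0, 0, 200],
  [0, 0, 0, -10, 0, 0, 200],
  [0, 0, 0, -30, 0, 0, 200],
  [0, 0, 0, -60, 0, 0, 200],
  [0, 0, 0, -100, 0, 0, 200],
  [0, 0, 0, -120, 0, 0, 200],
  [0, 0, 0, -120, 0, 0, 200],
])

```text
t: 22.35
ee_pos: [0.4519, -0.3261, 0.1245]
ee_rot: [-0.454, 0.543, 0.452, 0.543]
wrist_force: [0.1, -0.7, -1.7]
grip_width: 0.0589
```

Run:
```python
from h import *
look('w10');go((.549,-.0495,.15))
```

```text
green [176. 226.] [ 0.4647 -0.4499] 0.0293 1.0
green [509.  11.] [ 0.3384 -0.1556] 0.0219 0.48
-> (0.549, -0.0495, 0.15) tool mm [-27.  -46.3 289.2]
toolx [ 4.e-04 -3.e-04 -1.e+00] z [ 1.798e-01  9.837e-01 -3.000e-04] pos [ 0.4515 -0.3257  0.123 ] w 0.0592 F [ 0.4  0.3 -1.3]
```

View pics/w10.png

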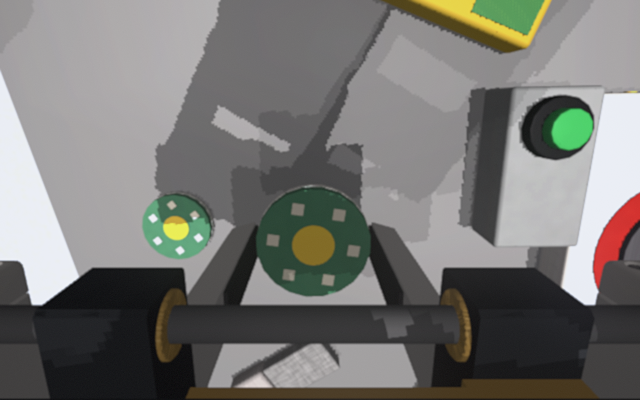

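Request:
drive_tool([
  [0, 0, 0, -15, -4, 25, 200],
  [0, 0, 0, -27, -10, 60, 200],
  [0, 0, 0, -27, -16, 100, 200],
  [0, 0, 0, -27, -22, 140, 200],
  [0, 0, 0, -27, -28, 180, 200],
  [0, 0, 0, -27, -35, 220, 200],
  [0, 0, 0, -27, -41, 255, 200],
  [0, 0, 0, -20, -45, 280, 200],
  [0, 0, 0, -10, -46, 289, 200],
  [0, 0, 0, 0, -46, 289, 200],
  [0, 0, 0, 0, -46, 289, 200],
])

```text
t: 23.78
ee_pos: [0.548, -0.0505, 0.1217]
ee_rot: [-0.452, 0.544, 0.453, 0.543]
wrist_force: [0.4, -0.4, -0.8]
grip_width: 0.0593
```

Run:
```python
from h import *
look('w11',{'green':get_state()['ee_pos'][2]+.010});go((.549,-.0495,.05))
```

```text
green [313. 242.] [ 0.5475 -0.0506] 0.0289 1.0
-> (0.549, -0.0495, 0.05) tool mm [72.4 -0.6  1.2]
toolx [-0.0011  0.     -1.    ] z [ 1.808e-01  9.835e-01 -1.000e-04] pos [ 0.5483 -0.0506  0.1224] w 0.059 F [-0.6 -0.3 -0.3]
```

View pics/w11.png

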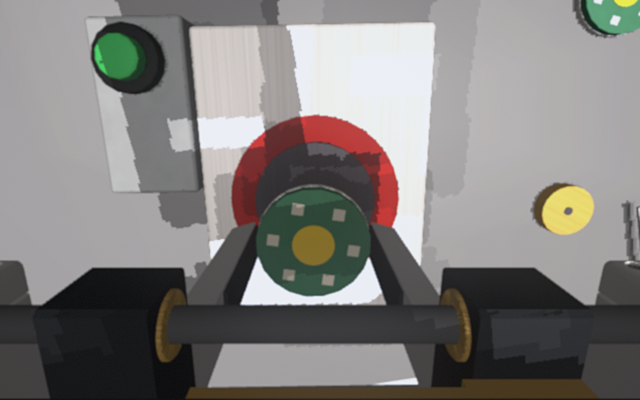

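Request:
drive_tool([
  [0, 0, 0, 20, -1, 1, 200],
  [0, 0, 0, 40, -1, 1, 200],
  [0, 0, 0, 55, -1, 1, 200],
  [0, 0, 0, 65, -1, 1, 200],
  [0, 0, 0, 70, -1, 1, 200],
  [0, 0, 0, 72, -1, 1, 200],
  [0, 0, 0, 72.5, -1, 1, 200],
  [0, 0, 0, 72.5, -1, 1, 200],
])

```text
t: 24.82
ee_pos: [0.55, -0.0489, 0.0508]
ee_rot: [-0.453, 0.543, 0.453, 0.543]
wrist_force: [-0.6, -0.8, -1.2]
grip_width: 0.0591
```

Request:
drive_tool([
  [0, 0, 0, 1, 0, 0, 200],
  [0, 0, 0, 1.5, 0, 0, 200],
  [0, 0, 0, 1.5, 0, 0, 200],
])

```text
t: 25.2
ee_pos: [0.55, -0.0489, 0.0492]
ee_rot: [-0.453, 0.543, 0.453, 0.543]
wrist_force: [-1.5, -0.0, 2.7]
grip_width: 0.0593
```

Contact (+2.7 N). Release.

Request:
drive_tool([
  [0, 0, 0, 0, 0, 0, 80],
  [0, 0, 0, 0, 0, 0, 60],
  [0, 0, 0, 0, 0, 0, 30],
  [0, 0, 0, 0, 0, 0, 0],
  [0, 0, 0, 0, 0, 0, 0],
  [0, 0, 0, -30, 0, 0, 0],
  [0, 0, 0, -70, 0, 0, 0],
  [0, 0, 0, -120, 0, 0, 0],
  [0, 0, 0, -170, 0, 0, 0],
  [0, 0, 0, -200, 0, 0, 0],
  [0, 0, 0, -200, 0, 0, 0],
])

```text
t: 26.58
ee_pos: [0.5505, -0.049, 0.251]
ee_rot: [-0.454, 0.542, 0.452, 0.544]
wrist_force: [-0.5, -0.5, -1.8]
grip_width: 0.0938
```

Run:
```python
from h import *
look('w12',{'green':.058});look('w12b');go((.4645,-.450,.12),(.449,.2475,.12))
```

```text
green [313. 170.] [ 0.5503 -0.049 ] 0.0281 1.0
green [523.  23.] [0.445  0.1769] 0.0263 0.77
green [313. 171.] [ 0.559  -0.0507] 0.0317 0.99
green [525.  23.] [0.4406 0.2033] 0.0295 0.75
brass [491. 177.] [0.6024 0.1561] 0.0214 1.0
brass [608. 142.] [0.5854 0.2908] 0.0296 1.0
brass [164.   6.] [ 0.345  -0.1693] 0.0224 0.76
-> (0.4645, -0.45, 0.12) tool mm [ 128.    11.4 -409.9]
-> (0.449, 0.2475, 0.12) tool mm [128.1 152.1 273.4]
toolx [-1.1e-03  2.0e-04 -1.0e+00] z [ 0.1797  0.9837 -0.    ] pos [ 0.5496 -0.0488  0.2479] w 0.0942 F [-0.2 -0.3  0.6]
```

View pics/w12.png

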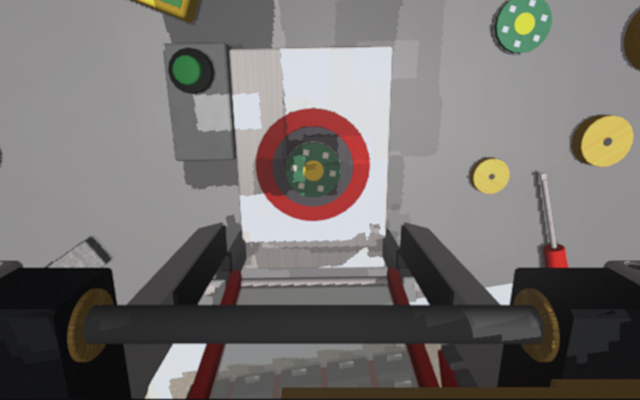

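Request:
drive_tool([
  [0, 0, 0, 0, 25, 38, 0],
  [0, 0, 0, 0, 50, 75, 0],
  [0, 0, 0, 0, 75, 112, 0],
  [0, 0, 0, 20, 100, 150, 0],
  [0, 0, 0, 60, 125, 190, 0],
  [0, 0, 0, 100, 145, 218, 0],
  [0, 0, 0, 128, 152, 228, 0],
  [0, 0, 0, 128, 152, 228, 0],
  [0, 0, 0, 128, 152, 228, 0],
])

```text
t: 27.8
ee_pos: [0.4418, 0.2023, 0.1215]
ee_rot: [-0.453, 0.543, 0.453, 0.543]
wrist_force: [0.6, 0.2, 1.1]
grip_width: 0.0942
```

Run:
```python
from h import *
look('w13');go((.4406,.2033,.0035))
```

```text
green [315. 187.] [0.4404 0.2045] 0.0288 1.0
brass [300. 359.] [0.6    0.1605] 0.0213 0.8
brass [551. 328.] [0.612  0.3605] 0.0393 0.37
brass [506. 199.] [0.4783 0.3583] 0.0429 0.6
-> (0.4406, 0.2033, 0.0035) tool mm [118.3   1.7   0.7]
toolx [ 1.e-03  3.e-04 -1.e+00] z [1.805e-01 9.836e-01 5.000e-04] pos [0.442  0.2023 0.1218] w 0.0938 F [0.3 0.4 0.1]
```

View pics/w13.png

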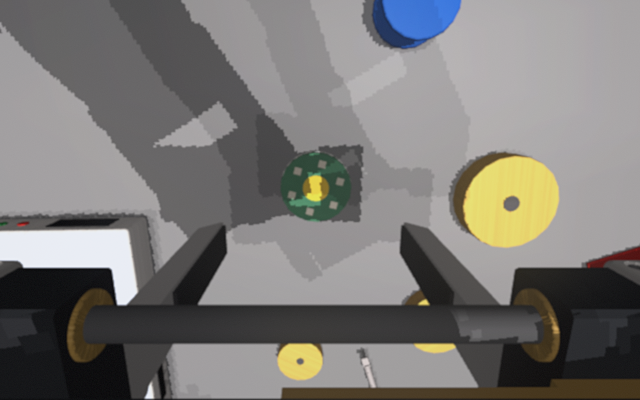

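Module upright at (.4404,.2040); going down (tool y +2, z +1.5).

Request:
drive_tool([
  [0, 0, 0, 30, 2, 1.5, 0],
  [0, 0, 0, 60, 2, 1.5, 0],
  [0, 0, 0, 90, 2, 1.5, 0],
  [0, 0, 0, 110, 2, 1.5, 0],
  [0, 0, 0, 118, 2, 1.5, 0],
  [0, 0, 0, 118, 2, 1.5, 0],
  [0, 0, 0, 118, 2, 1.5, 60],
  [0, 0, 0, 118, 2, 1.5, 80],
  [0, 0, 0, 118, 2, 1.5, 110],
  [0, 0, 0, 118, 2, 1.5, 140],
  [0, 0, 0, 118, 2, 1.5, 160],
  [0, 0, 0, 118, 2, 1.5, 200],
])

```text
t: 29.35
ee_pos: [0.4397, 0.2046, 0.0031]
ee_rot: [-0.453, 0.543, 0.453, 0.543]
wrist_force: [-1.9, -0.4, 4.5]
grip_width: 0.0592
```

Request:
drive_tool([
  [0, 0, 0, 0, 0, 0, 200],
  [0, 0, 0, -10, 0, 0, 200],
  [0, 0, 0, -30, 0, 0, 200],
  [0, 0, 0, -60, 0, 0, 200],
  [0, 0, 0, -100, 0, 0, 200],
  [0, 0, 0, -140, 0, 0, 200],
  [0, 0, 0, -140, 0, 0, 200],
])

```text
t: 30.22
ee_pos: [0.4407, 0.205, 0.1459]
ee_rot: [-0.453, 0.541, 0.452, 0.545]
wrist_force: [0.5, 0.1, -1.8]
grip_width: 0.0592
```

Run:
```python
from h import *
look('w14',{'green':get_state()['ee_pos'][2]+.01});go((.549,-.0495,.14))
```

```text
green [313. 242.] [0.4407 0.2048] 0.0291 1.0
-> (0.549, -0.0495, 0.14) tool mm [   4.  -153.  -230.4]
toolx [ 2.e-03  7.e-04 -1.e+00] z [0.1798 0.9837 0.0011] pos [0.4399 0.2046 0.144 ] w 0.0593 F [ 0.  -0.2 -1.1]
```

View pics/w14.png

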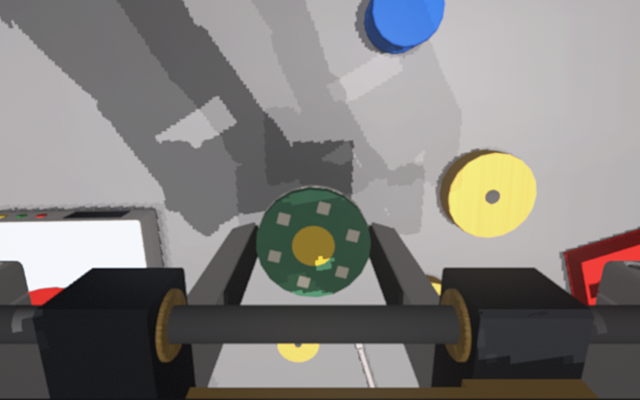

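Request:
drive_tool([
  [0, 0, 0, 0, -20, -30, 200],
  [0, 0, 0, 0, -45, -68, 200],
  [0, 0, 0, 0, -70, -106, 200],
  [0, 0, 0, 0, -95, -144, 200],
  [0, 0, 0, 0, -120, -180, 200],
  [0, 0, 0, 10, -140, -210, 200],
  [0, 0, 0, 25, -150, -227, 200],
  [0, 0, 0, 40, -153, -230, 200],
  [0, 0, 0, 50, -153, -230, 200],
  [0, 0, 0, 50, -153, -230, 200],
  [0, 0, 0, 50, -153, -230, 200],
])

```text
t: 31.65
ee_pos: [0.5489, -0.0485, 0.0934]
ee_rot: [-0.453, 0.543, 0.453, 0.543]
wrist_force: [-0.6, 0.1, -0.2]
grip_width: 0.0594
```

Run:
```python
from h import *
look('w15',{'green':get_state()['ee_pos'][2]+.01});go((.549,-.0495,.061))
```

```text
green [313. 242.] [ 0.5487 -0.0487] 0.029 1.0
green [312. 185.] [ 0.5341 -0.0462] 0.0218 0.62
-> (0.549, -0.0495, 0.061) tool mm [32.6 -0.1 -0.8]
toolx [ 1.e-03 -1.e-04 -1.e+00] z [1.791e-01 9.838e-01 1.000e-04] pos [ 0.549  -0.0487  0.0936] w 0.0591 F [ 0.3  0.8 -0.2]
```

View pics/w15.png

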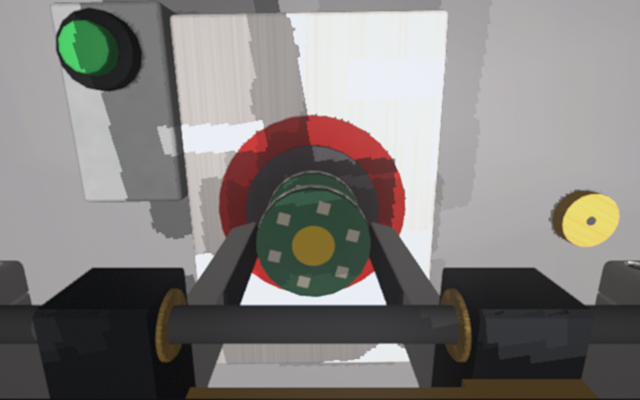

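Request:
drive_tool([
  [0, 0, 0, 12, 0, -1, 200],
  [0, 0, 0, 22, 0, -1, 200],
  [0, 0, 0, 28, 0, -1, 200],
  [0, 0, 0, 30.5, 0, -1, 200],
  [0, 0, 0, 32, 0, -1, 200],
  [0, 0, 0, 32.5, 0, -1, 200],
  [0, 0, 0, 32.5, 0, -1, 200],
])

```text
t: 32.58
ee_pos: [0.5487, -0.0502, 0.0611]
ee_rot: [-0.453, 0.543, 0.453, 0.543]
wrist_force: [-2.8, -0.2, 5.7]
grip_width: 0.0592
```

Contact; release, retreat and look.

Request:
drive_tool([
  [0, 0, 0, 0, 0, 0, 80],
  [0, 0, 0, 0, 0, 0, 60],
  [0, 0, 0, 0, 0, 0, 30],
  [0, 0, 0, 0, 0, 0, 0],
  [0, 0, 0, 0, 0, 0, 0],
  [0, 0, 0, -30, 0, 0, 0],
  [0, 0, 0, -70, 0, 0, 0],
  [0, 0, 0, -120, 0, 0, 0],
  [0, 0, 0, -160, 0, 0, 0],
  [0, 0, 0, -190, 0, 0, 0],
  [0, 0, 0, -190, 0, 0, 0],
])

```text
t: 33.95
ee_pos: [0.5493, -0.0503, 0.2524]
ee_rot: [-0.454, 0.542, 0.452, 0.544]
wrist_force: [-0.1, -0.1, -1.1]
grip_width: 0.0939
```

Run:
```python
from h import *
look('w16',{'green':.070});p=camera('scene');save(p,'scene16')
print([(round(d['p'],2),np.round(d['xyz'],4).tolist()) for d in place_of(p,'board1')])
go((.4645,-.450,.12))
```

```text
green [313. 172.] [ 0.5493 -0.0505] 0.0282 1.0
[(0.77, [0.464, -0.452, -0.0022]), (0.5, [0.5472, -0.0505, 0.0452])]
-> (0.4645, -0.45, 0.12) tool mm [ 129.1   10.2 -408.4]
toolx [-1.9e-03  3.0e-04 -1.0e+00] z [ 1.798e-01  9.837e-01 -1.000e-04] pos [ 0.5482 -0.0501  0.249 ] w 0.0938 F [-0.1  0.9 -0.3]
```

View pics/w16.png

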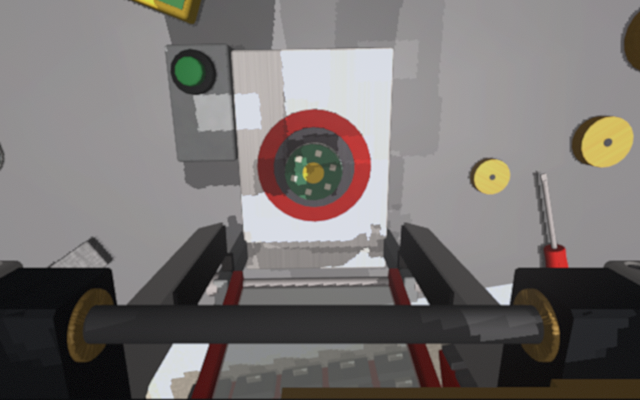

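View pics/scene16.png

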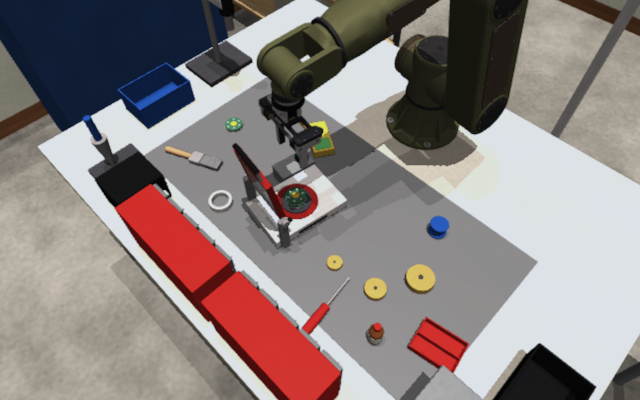

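Request:
drive_tool([
  [0, 0, 0, 0, 1, -45, 0],
  [0, 0, 0, 0, 2, -90, 0],
  [0, 0, 0, 0, 3, -135, 0],
  [0, 0, 0, 0, 5, -180, 0],
  [0, 0, 0, 0, 6, -225, 0],
  [0, 0, 0, 0, 7, -270, 0],
  [0, 0, 0, 20, 8, -315, 0],
  [0, 0, 0, 60, 9, -355, 0],
  [0, 0, 0, 100, 10, -390, 0],
  [0, 0, 0, 129, 10, -408, 0],
  [0, 0, 0, 129, 10, -408, 0],
  [0, 0, 0, 129, 10, -408, 0],
])

```text
t: 35.6
ee_pos: [0.4658, -0.4493, 0.1222]
ee_rot: [-0.453, 0.543, 0.453, 0.543]
wrist_force: [0.4, -1.1, 0.9]
grip_width: 0.0944
```

Run:
```python
from h import *
look('w17');go((.4645,-.450,.0035));print(np.round(get_state()['joints'],2))
```

```text
green [311. 188.] [ 0.4651 -0.451 ] 0.0289 1.0
brass [ 73. 333.] [ 0.5702 -0.6604] 0.0379 0.43
brass [551. 328.] [ 0.6355 -0.2958] 0.0446 0.44
-> (0.4645, -0.45, 0.0035) tool mm [119.3   1.6  -0.9]
toolx [ 0.0012 -0.0011 -1.    ] z [ 1.791e-01  9.838e-01 -9.000e-04] pos [ 0.4661 -0.4493  0.1228] w 0.0939 F [-0.5 -1.   0.8]
[-0.82  0.59  1.31  0.    1.25 -2.21]
```

View pics/w17.png

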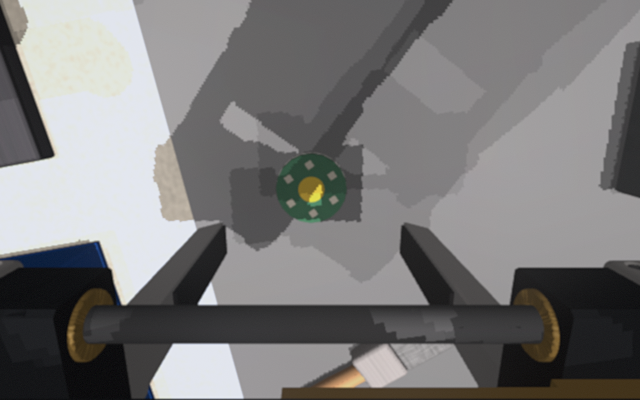

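Request:
drive_tool([
  [0, 0, 0, 30, 1, -1.5, 0],
  [0, 0, 0, 60, 1, -1.5, 0],
  [0, 0, 0, 90, 1, -1.5, 0],
  [0, 0, 0, 110, 1, -1.5, 0],
  [0, 0, 0, 119, 1, -1.5, 0],
  [0, 0, 0, 119, 1, -1.5, 0],
  [0, 0, 0, 119, 1, -1.5, 60],
  [0, 0, 0, 119, 1, -1.5, 80],
  [0, 0, 0, 119, 1, -1.5, 110],
  [0, 0, 0, 119, 1, -1.5, 140],
  [0, 0, 0, 119, 1, -1.5, 160],
  [0, 0, 0, 119, 1, -1.5, 200],
])

```text
t: 37.15
ee_pos: [0.4642, -0.4511, 0.0026]
ee_rot: [-0.453, 0.543, 0.453, 0.543]
wrist_force: [0.2, 0.7, 2.6]
grip_width: 0.0596
```

Request:
drive_tool([
  [0, 0, 0, 0, 0, 0, 200],
  [0, 0, 0, -10, 0, 0, 200],
  [0, 0, 0, -30, 0, 0, 200],
  [0, 0, 0, -60, 0, 0, 200],
  [0, 0, 0, -100, 0, 0, 200],
  [0, 0, 0, -140, 0, 0, 200],
  [0, 0, 0, -140, 0, 0, 200],
])

```text
t: 38.02
ee_pos: [0.4652, -0.4521, 0.1474]
ee_rot: [-0.455, 0.543, 0.45, 0.543]
wrist_force: [-0.6, -0.3, -0.6]
grip_width: 0.0591
```

Run:
```python
from h import *
look('w18',{'green':get_state()['ee_pos'][2]+.01});go((.549,-.0495,.14))
```

```text
green [313. 242.] [ 0.4652 -0.4522] 0.0292 1.0
-> (0.549, -0.0495, 0.14) tool mm [  3.9 -10.8 410.6]
toolx [ 0.0022 -0.0025 -1.    ] z [ 0.1798  0.9837 -0.002 ] pos [ 0.4645 -0.4514  0.1447] w 0.0593 F [-0.3  0.5 -0.9]
```

View pics/w18.png

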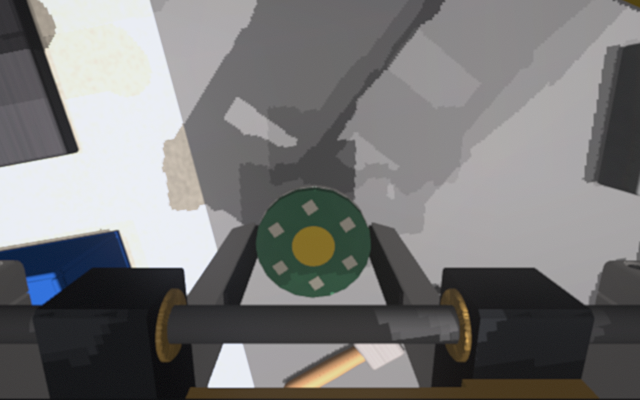

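Request:
drive_tool([
  [0, 0, 0, 0, -1, 35, 200],
  [0, 0, 0, 0, -2, 75, 200],
  [0, 0, 0, 0, -3, 120, 200],
  [0, 0, 0, 0, -4, 165, 200],
  [0, 0, 0, 0, -5, 210, 200],
  [0, 0, 0, 0, -7, 255, 200],
  [0, 0, 0, 0, -8, 300, 200],
  [0, 0, 0, 0, -9, 340, 200],
  [0, 0, 0, 0, -10, 375, 200],
  [0, 0, 0, 10, -11, 400, 200],
  [0, 0, 0, 25, -11, 410, 200],
  [0, 0, 0, 40, -11, 410, 200],
])

```text
t: 39.58
ee_pos: [0.5483, -0.0497, 0.1009]
ee_rot: [-0.453, 0.543, 0.453, 0.543]
wrist_force: [0.2, -0.0, -0.6]
grip_width: 0.0595
```

Request:
drive_tool([
  [0, 0, 0, 0, 0, 0, 200],
  [0, 0, 0, 0, 0, 0, 200],
])

```text
t: 39.83
ee_pos: [0.5488, -0.0505, 0.1026]
ee_rot: [-0.453, 0.543, 0.453, 0.543]
wrist_force: [-0.2, -0.7, -0.6]
grip_width: 0.0591
```

Run:
```python
from h import *
look('w19',{'green':get_state()['ee_pos'][2]+.01});go((.549,-.0495,.073))
```

```text
green [313. 242.] [ 0.5487 -0.0507] 0.029 1.0
green [315. 185.] [ 0.5341 -0.0477] 0.0222 0.61
-> (0.549, -0.0495, 0.073) tool mm [29.9  0.   0.9]
toolx [ 6.e-04 -1.e-04 -1.e+00] z [ 0.1807  0.9835 -0.    ] pos [ 0.5489 -0.0504  0.1029] w 0.0592 F [-0.2  0.4  0.3]
```

View pics/w19.png

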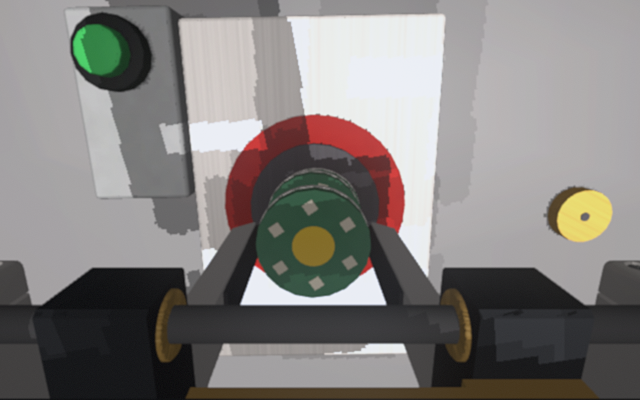

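Request:
drive_tool([
  [0, 0, 0, 10, 0, 0.5, 200],
  [0, 0, 0, 20, 0, 0.5, 200],
  [0, 0, 0, 26, 0, 0.5, 200],
  [0, 0, 0, 28.5, 0, 0.5, 200],
  [0, 0, 0, 29.5, 0, 0.5, 200],
  [0, 0, 0, 30, 0, 0.5, 200],
  [0, 0, 0, 30, 0, 0.5, 200],
])

```text
t: 40.75
ee_pos: [0.5489, -0.0492, 0.0726]
ee_rot: [-0.453, 0.543, 0.453, 0.543]
wrist_force: [-0.1, 0.3, -0.5]
grip_width: 0.0591
```

Request:
drive_tool([
  [0, 0, 0, 0.5, 0, 0, 200],
  [0, 0, 0, 1, 0, 0, 200],
  [0, 0, 0, 1, 0, 0, 200],
])

```text
t: 41.12
ee_pos: [0.549, -0.0492, 0.0726]
ee_rot: [-0.453, 0.543, 0.453, 0.543]
wrist_force: [-6.6, 0.6, 11.7]
grip_width: 0.0592
```

Request:
drive_tool([
  [0, 0, 0, -0.5, 0, 0, 200],
  [0, 0, 0, -0.5, 0, 0, 80],
  [0, 0, 0, -0.5, 0, 0, 60],
  [0, 0, 0, -0.5, 0, 0, 30],
  [0, 0, 0, -0.5, 0, 0, 0],
  [0, 0, 0, -0.5, 0, 0, 0],
  [0, 0, 0, -30, 0, 0, 0],
  [0, 0, 0, -70, 0, 0, 0],
  [0, 0, 0, -120, 0, 0, 0],
  [0, 0, 0, -160, 0, 0, 0],
  [0, 0, 0, -175, 0, 0, 0],
  [0, 0, 0, -175, 0, 0, 0],
])

```text
t: 42.62
ee_pos: [0.5488, -0.0492, 0.2462]
ee_rot: [-0.453, 0.543, 0.453, 0.543]
wrist_force: [0.8, -0.3, -0.0]
grip_width: 0.0942
```

Run:
```python
from h import *
look('w20',{'green':.082,'brass':.018})
for n in('scene','side'):
    p=camera(n);save(p,n+'20')
go((.5855,.2908,.13))
```

```text
green [317. 174.] [ 0.5497 -0.0496] 0.0283 0.8
brass [493. 178.] [0.6025 0.156 ] 0.0214 1.0
brass [610. 143.] [0.5854 0.2908] 0.0296 1.0
brass [163.   6.] [ 0.3444 -0.1695] 0.0228 0.75
-> (0.5855, 0.2908, 0.13) tool mm [114.6  24.3 341.1]
toolx [-2.7e-03  4.0e-04 -1.0e+00] z [ 1.798e-01  9.837e-01 -1.000e-04] pos [ 0.5483 -0.0491  0.2446] w 0.0942 F [-0.1 -0.4 -0.3]
```

View pics/w20.png

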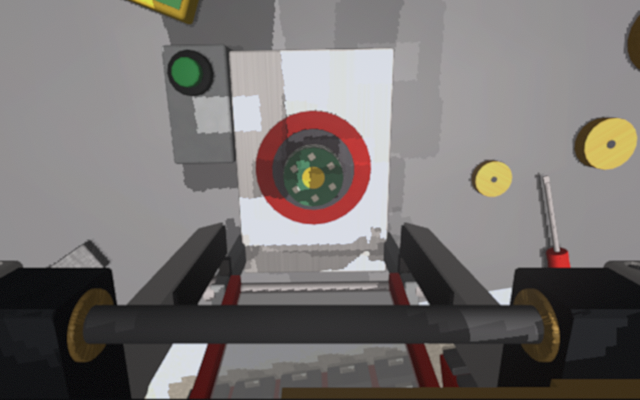

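View pics/scene20.png

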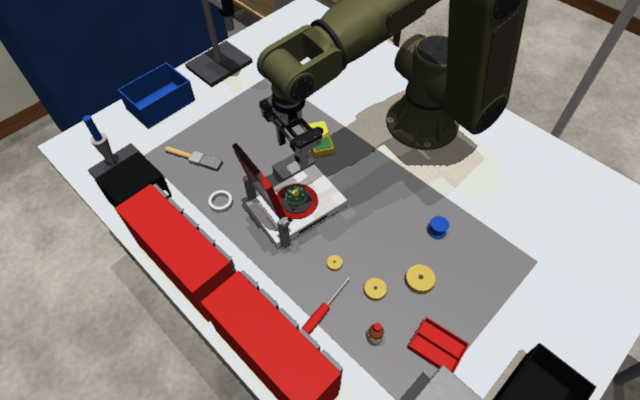

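View pics/side20.png

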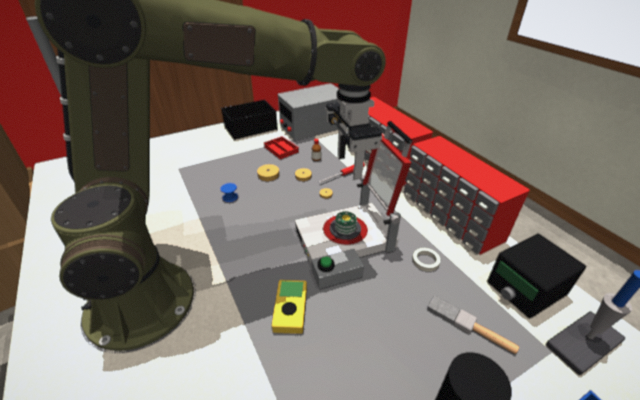

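Request:
drive_tool([
  [0, 0, 0, 0, 3, 40, 0],
  [0, 0, 0, 0, 6, 80, 0],
  [0, 0, 0, 0, 9, 120, 0],
  [0, 0, 0, 0, 12, 165, 0],
  [0, 0, 0, 10, 15, 210, 0],
  [0, 0, 0, 30, 18, 255, 0],
  [0, 0, 0, 60, 21, 295, 0],
  [0, 0, 0, 95, 24, 330, 0],
  [0, 0, 0, 114, 24, 341, 0],
  [0, 0, 0, 114, 24, 341, 0],
  [0, 0, 0, 114, 24, 341, 0],
])

```text
t: 44.15
ee_pos: [0.5871, 0.2896, 0.1337]
ee_rot: [-0.453, 0.543, 0.452, 0.544]
wrist_force: [0.3, 0.1, -0.7]
grip_width: 0.0939
```

Run:
```python
from h import *
look('w21');go((.5854,.2908,.006))
```

```text
brass [551. 329.] [0.7679 0.4532] 0.042 0.37
brass [ 74. 330.] [0.697  0.0748] 0.0437 0.4
brass [174. 227.] [0.6031 0.1642] 0.0227 0.69
brass [315. 184.] [0.585 0.292] 0.0291 1.0
brass [377.  40.] [0.4792 0.3598] 0.0394 0.77
-> (0.5854, 0.2908, 0.006) tool mm [128.    2.2   0.7]
toolx [ 1.9e-03  7.0e-04 -1.0e+00] z [0.181  0.9835 0.001 ] pos [0.5872 0.2896 0.134 ] w 0.0939 F [-0.3  0.2 -0.2]
```

View pics/w21.png

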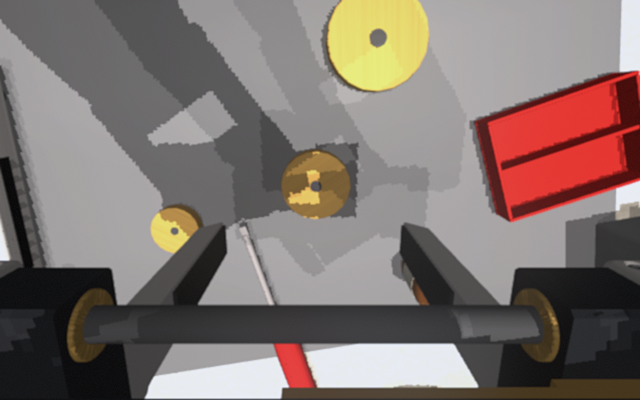

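Run:
```python
from h import *
p=camera('wrist');P=ray(p,[(240,226),(247,224),(315,184),(275,304)],.004);print(P.round(3))
s=get_state();R=Rn.from_quat(s['ee_rot']).as_matrix();c=np.array([.5852,.2913,.004]);print(((P-c)@R*1000).round(1))
```

```text
[[0.614 0.216 0.004]
 [0.614 0.223 0.004]
 [0.588 0.291 0.004]
 [0.699 0.231 0.004]]
[[   0.   -42.3  -68.8]
 [   0.   -40.4  -62.2]
 [   0.    -2.5    0.6]
 [   0.2 -123.3  -38.6]]
```

Request:
drive_tool([
  [0, 0, 0, 30, 2, 1, 0],
  [0, 0, 0, 60, 2, 1, 0],
  [0, 0, 0, 90, 2, 1, 0],
  [0, 0, 0, 115, 2, 1, 0],
  [0, 0, 0, 127, 2, 1, 0],
  [0, 0, 0, 127, 2, 1, 0],
  [0, 0, 0, 127, 2, 1, 60],
  [0, 0, 0, 127, 2, 1, 80],
  [0, 0, 0, 127, 2, 1, 110],
  [0, 0, 0, 127, 2, 1, 140],
  [0, 0, 0, 127, 2, 1, 160],
  [0, 0, 0, 127, 2, 1, 200],
])

```text
t: 45.75
ee_pos: [0.5848, 0.292, 0.0057]
ee_rot: [-0.453, 0.543, 0.453, 0.543]
wrist_force: [-1.1, 0.1, 4.1]
grip_width: 0.0596
```

Request:
drive_tool([
  [0, 0, 0, 0, 0, 0, 220],
  [0, 0, 0, -10, 0, 0, 220],
  [0, 0, 0, -30, 0, 0, 220],
  [0, 0, 0, -60, 0, 0, 220],
  [0, 0, 0, -100, 0, 0, 220],
  [0, 0, 0, -140, 0, 0, 220],
  [0, 0, 0, -160, 0, 0, 220],
  [0, 0, 0, -160, 0, 0, 220],
])

```text
t: 46.75
ee_pos: [0.5852, 0.2921, 0.168]
ee_rot: [-0.453, 0.542, 0.452, 0.544]
wrist_force: [0.5, -0.1, -3.2]
grip_width: 0.059
```

Run:
```python
from h import *
look('w22',{'brass':get_state()['ee_pos'][2]+.012});go((.549,-.0495,.165))
```

```text
brass [465. 328.] [0.6465 0.3357] 0.0317 0.6
brass [161. 328.] [0.6266 0.2292] 0.0315 0.58
brass [312. 243.] [0.5847 0.2921] 0.0298 0.96
-> (0.549, -0.0495, 0.165) tool mm [   0.9  -26.3 -342.2]
toolx [ 9.e-04  4.e-04 -1.e+00] z [1.798e-01 9.837e-01 5.000e-04] pos [0.5847 0.2919 0.1661] w 0.0593 F [-0.2 -0.2 -4.1]
```

View pics/w22.png

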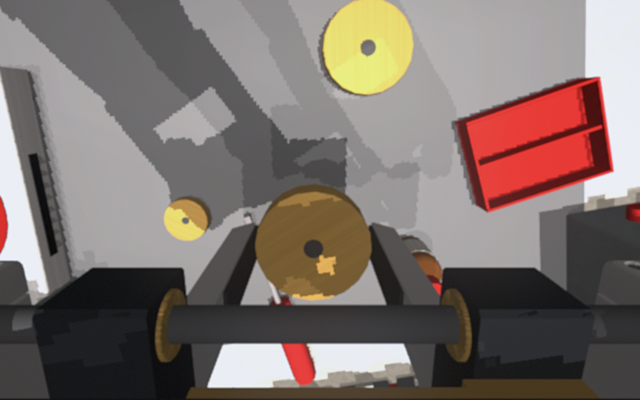

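Request:
drive_tool([
  [0, 0, 0, 0, -2, -30, 255],
  [0, 0, 0, 0, -5, -65, 255],
  [0, 0, 0, 0, -8, -100, 255],
  [0, 0, 0, 0, -11, -140, 255],
  [0, 0, 0, 0, -14, -180, 255],
  [0, 0, 0, 0, -17, -220, 255],
  [0, 0, 0, 0, -20, -260, 255],
  [0, 0, 0, 0, -23, -295, 255],
  [0, 0, 0, 10, -25, -322, 255],
  [0, 0, 0, 25, -26, -338, 255],
  [0, 0, 0, 45, -26, -342, 255],
  [0, 0, 0, 45, -26, -342, 255],
])

```text
t: 48.3
ee_pos: [0.5477, -0.049, 0.1182]
ee_rot: [-0.452, 0.544, 0.454, 0.542]
wrist_force: [0.1, -0.3, -2.9]
grip_width: 0.0594
```

Request:
drive_tool([
  [0, 0, 0, 0, 0, 0, 255],
  [0, 0, 0, 0, 0, 0, 255],
])

```text
t: 48.55
ee_pos: [0.5491, -0.0489, 0.1211]
ee_rot: [-0.453, 0.543, 0.453, 0.543]
wrist_force: [-0.5, 0.2, -2.0]
grip_width: 0.0595
```

Run:
```python
from h import *
look('w23',{'brass':get_state()['ee_pos'][2]+.012});go((.549,-.0495,.088))
```

```text
brass [160. 329.] [ 0.5906 -0.1137] 0.0297 0.59
brass [465. 327.] [ 0.6105 -0.0042] 0.0308 0.55
brass [313. 241.] [ 0.5483 -0.0489] 0.0296 0.98
-> (0.549, -0.0495, 0.088) tool mm [33.   0.  -0.6]
toolx [ 9.e-04 -1.e-04 -1.e+00] z [0.1793 0.9838 0.    ] pos [ 0.5491 -0.0489  0.121 ] w 0.0594 F [-0.6  0.8 -2.6]
```

View pics/w23.png

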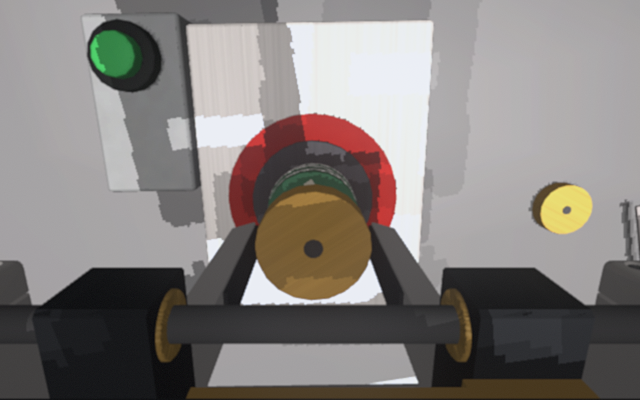

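Request:
drive_tool([
  [0, 0, 0, 12, 0, -0.5, 255],
  [0, 0, 0, 22, 0, -0.5, 255],
  [0, 0, 0, 29, 0, -0.5, 255],
  [0, 0, 0, 31.5, 0, -0.5, 255],
  [0, 0, 0, 32.5, 0, -0.5, 255],
  [0, 0, 0, 33, 0, -0.5, 255],
  [0, 0, 0, 33, 0, -0.5, 255],
])

```text
t: 49.48
ee_pos: [0.5488, -0.0497, 0.0877]
ee_rot: [-0.453, 0.543, 0.453, 0.543]
wrist_force: [-0.0, -0.3, -2.6]
grip_width: 0.0592
```

Request:
drive_tool([
  [0, 0, 0, 0.5, 0, 0, 255],
  [0, 0, 0, 1, 0, 0, 255],
  [0, 0, 0, 1, 0, 0, 255],
])

```text
t: 49.85
ee_pos: [0.549, -0.0497, 0.0876]
ee_rot: [-0.453, 0.543, 0.453, 0.543]
wrist_force: [-5.5, 0.8, 11.7]
grip_width: 0.0593
```

Request:
drive_tool([
  [0, 0, 0, -0.5, 0, 0, 255],
  [0, 0, 0, -0.5, 0, 0, 80],
  [0, 0, 0, -0.5, 0, 0, 60],
  [0, 0, 0, -0.5, 0, 0, 30],
  [0, 0, 0, -0.5, 0, 0, 0],
  [0, 0, 0, -0.5, 0, 0, 0],
  [0, 0, 0, -30, 0, 0, 0],
  [0, 0, 0, -70, 0, 0, 0],
  [0, 0, 0, -120, 0, 0, 0],
  [0, 0, 0, -160, 0, 0, 0],
  [0, 0, 0, -160, 0, 0, 0],
])

```text
t: 51.22
ee_pos: [0.5496, -0.0498, 0.2494]
ee_rot: [-0.454, 0.542, 0.451, 0.544]
wrist_force: [1.0, -0.6, -1.7]
grip_width: 0.0939
```

Run:
```python
from h import *
look('w24',{'brass':.1,'red':.04})
p=camera('side');save(p,'side24');p=camera('scene');save(p,'scene24')
s=get_state();go((.57,-.055,.375))
```

```text
brass [316. 175.] [ 0.549  -0.0498] 0.0283 0.79
-> (0.57, -0.055, 0.375) tool mm [-129.9  -22.1   -1.4]
toolx [-1.8e-03  3.0e-04 -1.0e+00] z [ 0.1798  0.9837 -0.    ] pos [ 0.5483 -0.0496  0.2452] w 0.0937 F [ 0.8  0.5 -0. ]
```

View pics/w24.png

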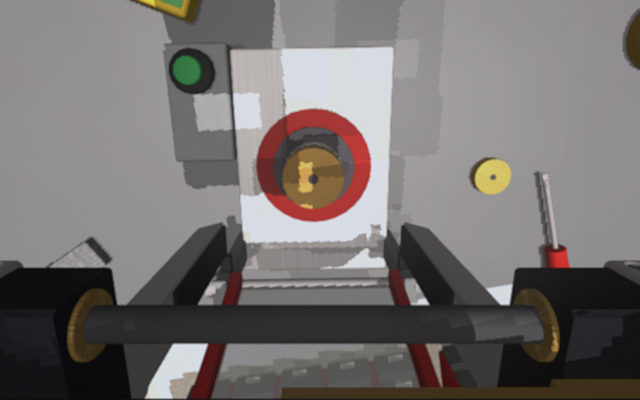

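View pics/side24.png

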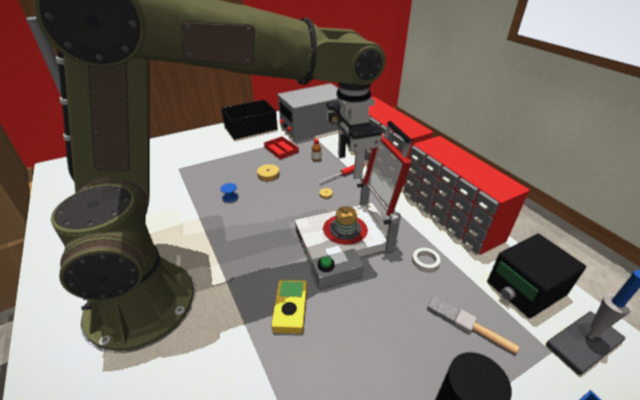

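Request:
drive_tool([
  [0, 0, 0, -30, 0, 0, 0],
  [0.05, 0, 0, -65, 0, 0, 0],
  [0.2, 0, 0, -100, 0, 0, 0],
  [0.37, 0, 0, -130, 0, 0, 30],
  [0.54, 0, 0, -130, 0, 0, 60],
  [0.71, 0, 0, -130, 0, 0, 90],
  [0.88, 0, 0, -130, 0, 0, 120],
  [1.05, 0, 0, -130, 0, 0, 150],
  [1.22, 0, 0, -130, 0, 0, 150],
  [1.39, 0, 0, -130, 0, 0, 150],
  [1.56, 0, 0, -130, 0, 0, 150],
  [1.57, 0, 0, -130, 0, 0, 150],
])

```text
t: 52.88
ee_pos: [0.5487, -0.0497, 0.3751]
ee_rot: [0.063, 0.705, -0.063, 0.703]
wrist_force: [-0.1, -0.2, -0.6]
grip_width: 0.0387
```

Run:
```python
from h import *
p=camera('wrist');save(p,'w25')
for t in ['cover_hinge','cover_handle']:
            print(t,[(round(d['p'],2),np.round(d['xyz'],4).tolist()) for d in place_of(p,t) if d['p']>.2])
go((.6767,-.0717,.375),(.6767,-.0717,.308))
```

```text
cover_hinge [(0.6, [0.6401, -0.0632, 0.1259])]
cover_handle [(0.92, [0.674, -0.0693, 0.3215]), (0.24, [0.6376, -0.0657, 0.1252])]
-> (0.6767, -0.0717, 0.375) tool mm [  0.7   0.8 129.9]
-> (0.6767, -0.0717, 0.308) tool mm [ 67.7   0.8 129.9]
toolx [-9.e-04  2.e-04 -1.e+00] z [ 0.9844 -0.1757 -0.001 ] pos [ 0.5487 -0.0497  0.3759] w 0.0391 F [-0.3 -0.1  0.1]
```

View pics/w25.png

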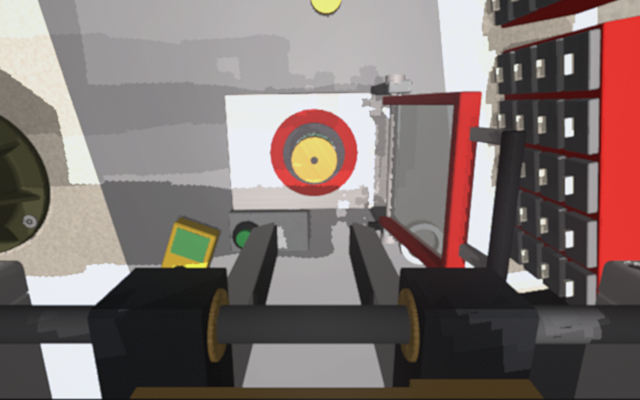

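Request:
drive_tool([
  [0, 0, 0, 0, 1, 30, 150],
  [0, 0, 0, 0, 1, 60, 150],
  [0, 0, 0, 0, 1, 90, 150],
  [0, 0, 0, 0, 1, 115, 150],
  [0, 0, 0, 0, 1, 127, 150],
  [0, 0, 0, 0, 1, 127, 150],
  [0, 0, 0, 0, 1, 127, 150],
])

```text
t: 53.9
ee_pos: [0.6735, -0.0714, 0.3765]
ee_rot: [0.063, 0.704, -0.063, 0.704]
wrist_force: [-0.5, -1.1, 0.4]
grip_width: 0.0386
```

Run:
```python
from h import *
p=camera('wrist');save(p,'w26')
print([(round(d['p'],2),np.round(d['xyz'],4).tolist()) for d in place_of(p,'cover_handle')])
go((.6767,-.0717,.308))
```

```text
[(0.74, [0.4329, -0.1546, 0.0717]), (0.67, [0.6753, -0.0677, 0.3222])]
-> (0.6767, -0.0717, 0.308) tool mm [69.   0.2  3.3]
toolx [ 6.e-04 -1.e-04 -1.e+00] z [ 9.840e-01 -1.783e-01  6.000e-04] pos [ 0.6734 -0.0713  0.377 ] w 0.0389 F [ 0.3 -0.8 -0.1]
```

View pics/w26.png

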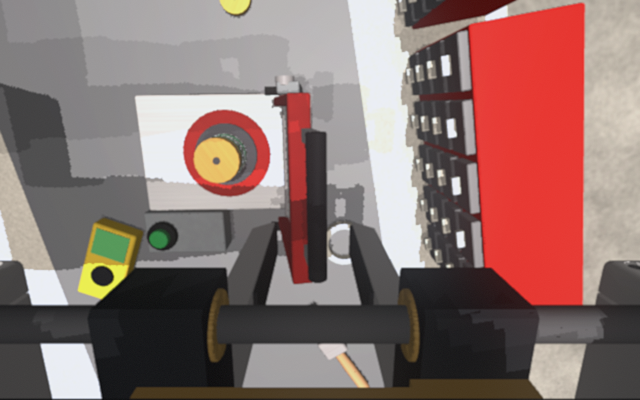

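Request:
drive_tool([
  [0, 0, 0, 15, 0, 2.5, 150],
  [0, 0, 0, 30, 0, 2.5, 150],
  [0, 0, 0, 45, 0, 2.5, 150],
  [0, 0, 0, 60, 0, 2.5, 150],
  [0, 0, 0, 68, 0, 2.5, 150],
  [0, 0, 0, 68, 0, 2.5, 150],
  [0, 0, 0, 68, 0, 2.5, 190],
  [0, 0, 0, 68, 0, 2.5, 210],
  [0, 0, 0, 68, 0, 2.5, 225],
  [0, 0, 0, 68, 0, 2.5, 255],
  [0, 0, 0, 68, 0, 2.5, 255],
  [0, 0, 0, 68, 0, 2.5, 255],
])

```text
t: 55.5
ee_pos: [0.6763, -0.0719, 0.3087]
ee_rot: [0.064, 0.704, -0.064, 0.704]
wrist_force: [-1.0, 0.4, 2.8]
grip_width: 0.0128
```

Run:
```python
import numpy as np
a0=1.745
for a in list(np.arange(a0,-.01,-.07))+[0,-.01]:
    print(round(a,3),'x',round(-200*(np.sin(a)-np.sin(a0)),1),'z',round(200*(np.cos(a0)-np.cos(a)),1))
```

```text
1.745 x -0.0 z 0.0
1.675 x -1.9 z -13.9
1.605 x -2.9 z -27.8
1.535 x -2.9 z -41.8
1.465 x -1.9 z -55.8
1.395 x 0.1 z -69.6
1.325 x 3.0 z -83.3
1.255 x 6.9 z -96.8
1.185 x 11.7 z -109.9
1.115 x 17.4 z -122.7
1.045 x 24.0 z -135.0
0.975 x 31.4 z -146.9
0.905 x 39.7 z -158.2
0.835 x 48.7 z -168.9
0.765 x 58.5 z -178.9
0.695 x 68.9 z -188.3
0.625 x 80.0 z -196.9
0.555 x 91.6 z -204.6
0.485 x 103.7 z -211.6
0.415 x 116.3 z -217.7
0.345 x 129.3 z -222.9
0.275 x 142.7 z -227.1
0.205 x 156.3 z -230.5
0.135 x 170.1 z -232.8
0.065 x 184.0 z -234.2
-0.005 x 198.0 z -234.7
0 x 197.0 z -234.7
-0.01 x 199.0 z -234.7
```

Gripped. Lower along the arc, half of each 0.07 step per row.

Request:
drive_tool([
  [0, 0, 0, -1, 0, -7, 255],
  [0, 0, 0, -2, 0, -14, 255],
  [0, 0, 0, -2.5, 0, -21, 255],
  [0, 0, 0, -3, 0, -28, 255],
  [0, 0, 0, -3, 0, -35, 255],
  [0, 0, 0, -3, 0, -42, 255],
  [0, 0, 0, -2.5, 0, -49, 255],
  [0, 0, 0, -2, 0, -56, 255],
  [0, 0, 0, -1, 0, -62.5, 255],
  [0, 0, 0, 0, 0, -69.5, 255],
  [0, 0, 0, 0, 0, -69.5, 255],
])

```text
t: 56.88
ee_pos: [0.6073, -0.0596, 0.3087]
ee_rot: [0.063, 0.704, -0.064, 0.704]
wrist_force: [-3.7, -3.3, 5.2]
grip_width: 0.0131
```

Request:
drive_tool([
  [0, 0, 0, 1.5, 0, -7, 255],
  [0, 0, 0, 3, 0, -14, 255],
  [0, 0, 0, 5, 0, -20.5, 255],
  [0, 0, 0, 7, 0, -27, 255],
  [0, 0, 0, 9, 0, -34, 255],
  [0, 0, 0, 11.5, 0, -40.5, 255],
  [0, 0, 0, 14.5, 0, -47, 255],
  [0, 0, 0, 17.5, 0, -53, 255],
  [0, 0, 0, 20.5, 0, -59.5, 255],
  [0, 0, 0, 24, 0, -65.5, 255],
  [0, 0, 0, 24, 0, -65.5, 255],
])

```text
t: 58.25
ee_pos: [0.5426, -0.0476, 0.2839]
ee_rot: [0.064, 0.705, -0.064, 0.703]
wrist_force: [-4.3, -2.8, 1.1]
grip_width: 0.013
```

Request:
drive_tool([
  [0, 0, 0, 3.5, 0, -6, 255],
  [0, 0, 0, 7.5, 0, -12, 255],
  [0, 0, 0, 11.5, 0, -17.5, 255],
  [0, 0, 0, 15.5, 0, -23, 255],
  [0, 0, 0, 20, 0, -28.5, 255],
  [0, 0, 0, 24.5, 0, -34, 255],
  [0, 0, 0, 29.5, 0, -39, 255],
  [0, 0, 0, 34.5, 0, -44, 255],
  [0, 0, 0, 39.5, 0, -48.5, 255],
  [0, 0, 0, 45, 0, -53.5, 255],
  [0, 0, 0, 50.5, 0, -57.5, 255],
  [0, 0, 0, 56, 0, -62, 255],
])

```text
t: 59.75
ee_pos: [0.4824, -0.0366, 0.2281]
ee_rot: [0.064, 0.704, -0.064, 0.704]
wrist_force: [5.6, -0.7, -0.3]
grip_width: 0.0133
```

Request:
drive_tool([
  [0, 0, 0, 0, 0, 0, 255],
])

```text
t: 59.88
ee_pos: [0.4818, -0.0365, 0.2275]
ee_rot: [0.064, 0.705, -0.064, 0.704]
wrist_force: [2.9, -0.4, -5.9]
grip_width: 0.0134
```

Run:
```python
from h import *
for n in ['side','wrist']:
    p=camera(n);save(p,n+'27')
    print(n,[(round(d['p'],2),np.round(d['xyz'],4).tolist()) for d in place_of(p,'cover_handle') if d['p']>.2])
go((.5,0,.2))
```

```text
side [(0.6, [0.4804, -0.0383, 0.2431])]
wrist [(0.74, [0.4813, -0.0337, 0.2442])]
-> (0.5, 0, 0.2) tool mm [27.9 39.2 11. ]
toolx [-1.6e-03  2.0e-04 -1.0e+00] z [ 0.9838 -0.1791 -0.0016] pos [ 0.4822 -0.0366  0.2279] w 0.0131 F [ 1.2 -0.8 -5.7]
```

View pics/side27.png

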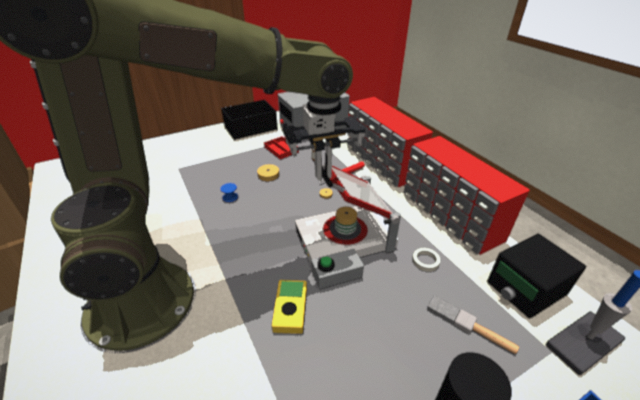

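Request:
drive_tool([
  [0, 0, 0, 6, 0, -4, 255],
  [0, 0, 0, 11.5, 0, -7.5, 255],
  [0, 0, 0, 17.5, 0, -11.5, 255],
  [0, 0, 0, 23.5, 0, -14.5, 255],
  [0, 0, 0, 30, 0, -18, 255],
  [0, 0, 0, 36.5, 0, -21, 255],
  [0, 0, 0, 43, 0, -23.5, 255],
  [0, 0, 0, 49.5, 0, -26, 255],
  [0, 0, 0, 56, 0, -28, 255],
  [0, 0, 0, 62.5, 0, -30, 255],
  [0, 0, 0, 69.5, 0, -32, 255],
  [0, 0, 0, 76.5, 0, -33.5, 255],
])

```text
t: 61.58
ee_pos: [0.4496, -0.0306, 0.1515]
ee_rot: [0.064, 0.704, -0.063, 0.704]
wrist_force: [3.7, -0.6, 1.9]
grip_width: 0.0133
```

Request:
drive_tool([
  [0, 0, 0, 5, 0, -1, 255],
  [0, 0, 0, 10, 0, -2, 255],
  [0, 0, 0, 15, 0, -2.5, 255],
  [0, 0, 0, 20, 0, -3, 255],
  [0, 0, 0, 24, 0, -3.5, 255],
  [0, 0, 0, 28, 0, -4, 255],
  [0, 0, 0, 32, 0, -4, 255],
  [0, 0, 0, 35, 0, -4, 255],
  [0, 0, 0, 37, 0, -4, 255],
  [0, 0, 0, 37, 0, -4, 255],
])

```text
t: 62.82
ee_pos: [0.4455, -0.0299, 0.1147]
ee_rot: [0.064, 0.704, -0.064, 0.704]
wrist_force: [6.2, 2.2, -1.1]
grip_width: 0.0134
```

Request:
drive_tool([
  [0, 0, 0, 1.5, 0, 0, 255],
  [0, 0, 0, 3, 0, 0, 255],
  [0, 0, 0, 4, 0, 0, 255],
  [0, 0, 0, 4, 0, 0, 255],
])

```text
t: 63.32
ee_pos: [0.4456, -0.0299, 0.1116]
ee_rot: [0.064, 0.704, -0.064, 0.704]
wrist_force: [-1.2, 3.1, 15.5]
grip_width: 0.013
```

Request:
drive_tool([
  [0, 0, 0, -0.5, -0.5, 0, 255],
  [0, 0, 0, -0.5, -0.5, 0, 230],
  [0, 0, 0, -0.5, -0.5, 0, 190],
  [0, 0, 0, -0.5, -0.5, 0, 150],
  [0, 0, 0, -0.5, -0.5, 0, 150],
  [0, 0, 0, -0.5, -0.5, 0, 150],
  [0, 0, 0, -15, -0.5, 0, 150],
  [0, 0, 0, -35, -0.5, 0, 150],
  [0, 0, 0, -60, -0.5, 0, 150],
  [0, 0, 0, -90, -0.5, 0, 150],
  [0, 0, 0, -100, -0.5, 0, 150],
  [0, 0, 0, -100, -0.5, 0, 150],
])

```text
t: 64.82
ee_pos: [0.4455, -0.0304, 0.2112]
ee_rot: [0.064, 0.704, -0.064, 0.705]
wrist_force: [-0.3, 0.7, -0.4]
grip_width: 0.0386
```

Run:
```python
from h import *
for n in ['side','scene','wrist']:
    p=camera(n);save(p,n+'28')
    for t in ('cover_handle','start_top','board1','weight'):print(n,t,[(round(d['p'],2),np.round(d['xyz'],4).tolist()) for d in place_of(p,t) if d['p']>.3])
go((.428,-.150,.12))
```

```text
side cover_handle [(0.97, [0.4462, -0.0316, 0.1282])]
side start_top [(0.56, [0.4305, -0.1506, 0.0753]), (0.42, [0.6427, -0.066, 0.1268])]
side board1 [(0.61, [0.5549, -0.0467, 0.0448]), (0.43, [0.5501, -0.0511, 0.0595]), (0.31, [0.3108, -0.1875, -0.0022])]
side weight [(0.57, [0.4773, 0.355, 0.0007])]
scene cover_handle [(0.74, [0.4425, -0.0303, 0.1283])]
scene start_top [(0.4, [0.4279, -0.1515, 0.0773])]
scene board1 []
scene weight [(0.87, [0.4708, 0.3591, 0.0005]), (0.5, [0.6048, 0.1588, 0.0023])]
wrist cover_handle []
wrist start_top [(0.97, [0.4306, -0.152, 0.0754])]
wrist board1 []
wrist weight []
-> (0.428, -0.15, 0.12) tool mm [  90.9 -120.8    4.2]
toolx [ 0.  0. -1.] z [ 0.9838 -0.179   0.    ] pos [ 0.4455 -0.0304  0.2109] w 0.0387 F [-0.1 -0.7  0.5]
```

View pics/side28.png

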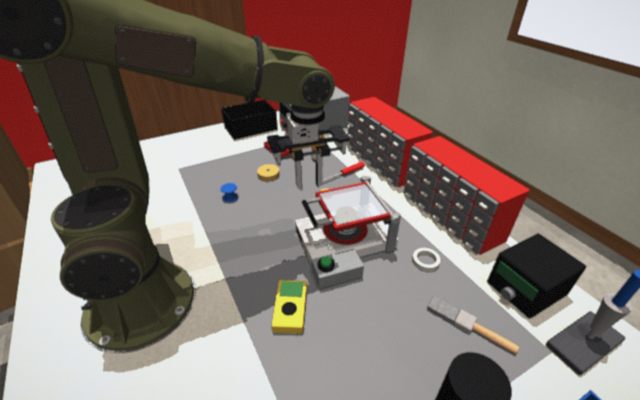

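View pics/wrist28.png

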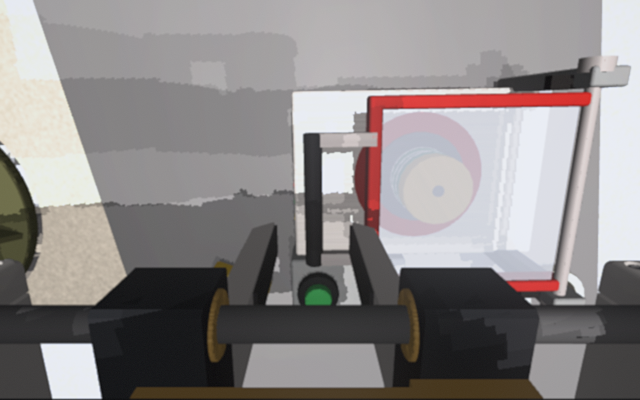

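Request:
drive_tool([
  [0, 0, 0, 0, -30, 1, 200],
  [0, 0, 0, 0, -60, 2, 255],
  [0, 0, 0, 0, -90, 4, 255],
  [0, 0, 0, 30, -115, 5, 255],
  [0, 0, 0, 70, -121, 5, 255],
  [0, 0, 0, 100, -121, 5, 255],
  [0, 0, 0, 120, -121, 5, 255],
  [0, 0, 0, 130, -121, 5, 255],
  [0, 0, 0, 130, -121, 5, 255],
])

```text
t: 66.7
ee_pos: [0.4287, -0.1503, 0.0809]
ee_rot: [0.064, 0.704, -0.063, 0.704]
wrist_force: [0.8, 0.2, 0.7]
grip_width: 0.0006
```

Run:
```python
from h import *
for n in ['side','wrist']:
    p=camera(n);save(p,n+'29')
    c=np.array([.429,-.1505,.072])
go((.429,-.1505,.066))
```

```text
-> (0.429, -0.1505, 0.066) tool mm [15.7 -0.  -0.2]
toolx [ 1.e-03 -4.e-04 -1.e+00] z [ 0.9839 -0.179   0.0011] pos [ 0.4292 -0.1505  0.0817] w 0.0005 F [0.6 0.2 0.4]
```

View pics/side29.png

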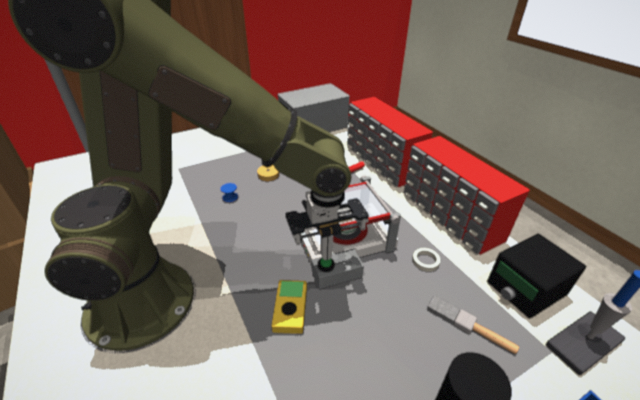

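View pics/wrist29.png

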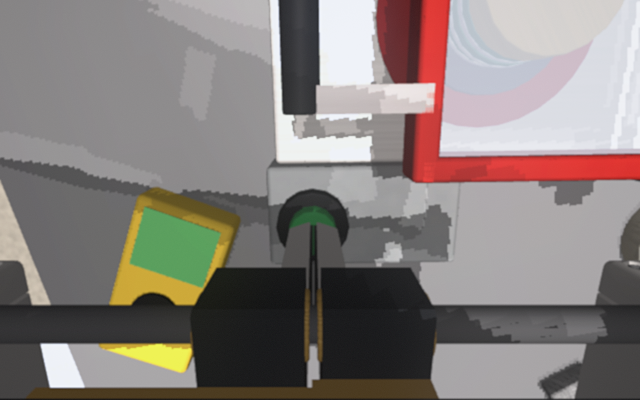

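Fingertips are over the button; press.

Request:
drive_tool([
  [0, 0, 0, 6, 0, 0, 255],
  [0, 0, 0, 10, 0, 0, 255],
  [0, 0, 0, 13, 0, 0, 255],
  [0, 0, 0, 15, 0, 0, 255],
  [0, 0, 0, 16, 0, 0, 255],
  [0, 0, 0, 16.5, 0, 0, 255],
  [0, 0, 0, 16.5, 0, 0, 255],
])

```text
t: 67.68
ee_pos: [0.429, -0.1505, 0.0658]
ee_rot: [0.063, 0.704, -0.064, 0.705]
wrist_force: [-8.0, 2.9, 24.7]
grip_width: 0.0005
```

Request:
drive_tool([
  [0, 0, 0, -3, 0, 0, 255],
  [0, 0, 0, -10, 0, 0, 255],
  [0, 0, 0, -30, 0, 0, 255],
  [0, 0, 0, -70, 0, 0, 255],
  [0, 0, 0, -120, 0, 0, 255],
  [0, 0, 0, -160, 0, 0, 255],
  [0, 0, 0, -160, -40, -30, 255],
  [0, 0, 0, -160, -90, -60, 255],
  [0, 0, 0, -160, -90, -60, 255],
])

```text
t: 68.8
ee_pos: [0.3517, -0.23, 0.2246]
ee_rot: [0.065, 0.704, -0.065, 0.704]
wrist_force: [1.3, 0.5, 0.3]
grip_width: 0.0008
```

Run:
```python
from h import *
for n in ['side','wrist','scene']:
    p=camera(n);save(p,n+'30')
    for t in ('cover_handle','start_top','weight'):print(n,t,[(round(d['p'],2),np.round(d['xyz'],4).tolist()) for d in place_of(p,t) if d['p']>.3])
go((.428,-.150,.12))
```

```text
side cover_handle []
side start_top [(0.43, [0.429, -0.1493, 0.0742])]
side weight [(0.55, [0.4793, 0.3543, 0.0016])]
wrist cover_handle []
wrist start_top [(0.71, [0.43, -0.1533, 0.0738])]
wrist weight []
scene cover_handle [(0.65, [0.4488, -0.0337, 0.1292]), (0.46, [0.5467, -0.0533, -0.0001])]
scene start_top [(0.52, [0.428, -0.1517, 0.0749])]
scene weight [(0.78, [0.4765, 0.3572, 0.0003]), (0.7, [0.605, 0.1625, -0.0006])]
-> (0.428, -0.15, 0.12) tool mm [104.4  90.   59.1]
toolx [-1.e-04  0.e+00 -1.e+00] z [ 9.839e-01 -1.785e-01 -1.000e-04] pos [ 0.3538 -0.228   0.2244] w 0.0007 F [ 0.  -0.2 -0.4]
```

View pics/scene30.png

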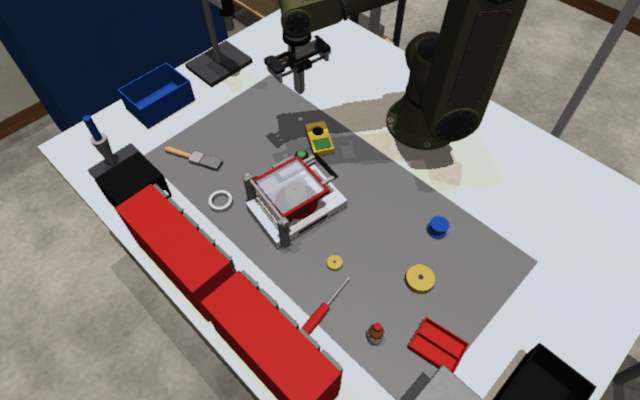

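View pics/side30.png

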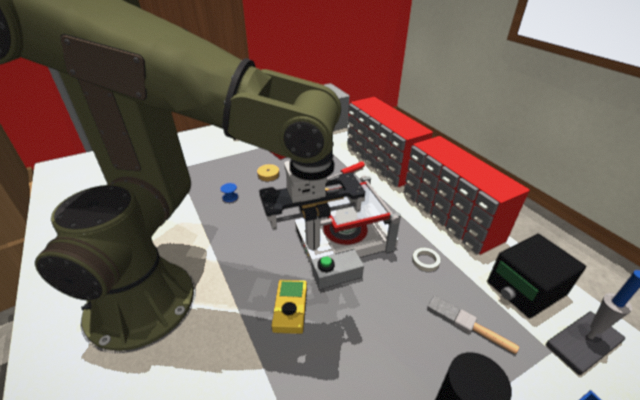

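View pics/wrist30.png

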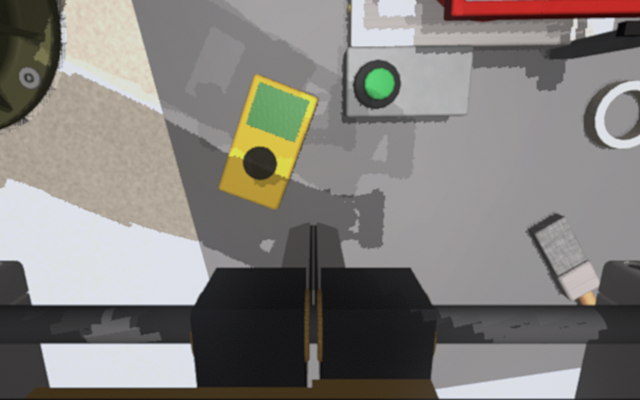

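The cover is shut over the stack, the button is up and the arm is clear, so I am handing the job in.

Run:
```python
from bench import *
print(job_done())
```

```text
the job is handed in; nothing more can be done
None
```

The job is done and handed in at about 69 s of the 210 s allowed; no verdict was given.

- **Cover opened:** I lifted it by its handle onto the open stop. The stop showed as a jump in wrist force to about 24 N.
- **Modules stacked:** Three modules were on the bench, and I stacked all of them right way up on the plate. One had been knocked about 4–5 cm during the run, so I located it again before picking it up. After release, each fitted module centre lay within about 2 mm of the plate centre.
- **Weight placed:** I put the middle-sized brass weight (60 mm across) on top of the stack. Its measured centre was within about 1 mm of the plate centre.
- **Cover shut:** I lowered it slowly until it pressed back with about 15 N at its stop. The networks then put the handle at about 128 mm above the bench, which is the shut height.
- **Button pressed:** I pressed until it bottomed, at about 25 N and 6 mm below its rest height.

**Last checks:** The final pictures show the cover shut, the button up, the other things on the bench apparently unmoved and the robot clear of everything. The sheet partly hid the stack at the end. I last saw it clearly, through the sheet, after shutting the cover and before pressing the button; it looked intact then.

One disagreement during the work: the opening arc first ran a few millimetres inside the handle's true path. That raised the wrist force to about 37 N until I corrected the path.

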